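# Pack out a machine-frame kit

## Robot

A 6-joint arm with a two-finger parallel gripper is mounted at the origin on the work surface. World frame = base frame: x ahead of the robot, y to its left, z up, the work surface at z = 0. Lengths are in mm, angles in degrees, forces in N, time in s.
With the tool pointing down it reaches from about 350 to 850 mm from the base axis. Payload 8.1 kg.
Tool frame: the origin (TCP) lies midway between the tips of the shut fingers; the grasp point (between the pads) lies 19 mm behind it; z points along the fingers, y is the line along which they close (so a half turn about z gives the same grasp; the last joint's range is limited). The gripper opens to 85 mm and grips with 20 to 120 N. Pads are 22 mm wide; open, the fingers measure 114 mm over their backs; the gripper's body (76 mm by 85 mm) begins 54 mm behind the grasp point. The pads swing forward as they close: fully open they stand 13 mm farther back than shut.
Start: joints at [61.455, 7.471, 85.268, -0, 87.261, -4.893], TCP at [240.685, 549.614, 231.292] pointing down, gripper open.
Joint ranges: [-169.43, 169.43], [-51.17, 129.36], [1.28, 143.12], [-76.62, 256.62], [0, 156.53], [-152.29, 152.29]. Speed limits (degrees/s): [136.94, 136.94, 159.86, 180, 180, 180].

## Interface

Orientations are given as [roll, pitch, yaw] about the fixed x, y, z axes, in that order (R = Rz(yaw) Ry(pitch) Rx(roll)).
In Python, from bench import r gives the robot as it stands.
- The arm moves only by the tool apply_moves, never from a script. Its argument "steps" is a list of rows, each a list of 7 numbers: the opening, from -1 (shut) to 1 (fully open), then the shift along the tool's x, y, z in mm, then the turn, a rotation vector about the tool's x, y, z in units of 5 degrees (1.0 is 5 degrees). A call has exactly 8 rows; each row shifts and turns the commanded pose from where the row before left it, along the tool's axes as they then stand; what a row does not reach is not made up. A row lasts 1/10 s, in which the tool goes at most 50 mm and 8.59 degrees, less where a joint would pass 70% of its speed; a pose out of reach is approached as far as the arm can. A call is refused whole if a number of a shift passes 50 or a number of a turn 1, either way. A call with a gripper value outside its range is refused whole. The fingers move at their own pace and stop on an object; "squeeze" is the grip in N (left out, the last holds). Time passes only in rows, so rows that do not move let the fingers close, or fill a call up. It gives the time, the measured TCP pose, the force, the opening and the grip force at its end, in the units of the state.
- r.sense(): the state, without advancing time (a new reading comes with each control period).
- r.snapshot(name): name is "scene" or "top"; returns a dict with "color" (420x560x3 uint8, blue, green, red), "depth" (420x560 float32, mm along the optical axis (not along the pixel's ray), 0 where there is no reading), "mtx" (3x3 intrinsics, pixels), "dist" ([k1, k2, p1, p2, k3] as OpenCV has them; the pictures are not rectified), "T" (4x4, takes a point from camera to world coordinates). Camera axes: x right, y down, z forward; pixel columns grow to the right and rows downward; lengths in mm; the calibration is good to about 2 mm. A picture is of the moment at which its call begins.
- r.hand_in(): hands the job in; it is judged then, once.
The state is a dict: "time": time; "joint_pos": joint angles; "qd": joint speeds; "joint_efforts": joint torques, N m; "tool_pos": TCP position; "tcp_rot": TCP orientation; "ft_force": force on the tool from outside, world axes, zero at the start; "wrist_torque": the same for the moment, N m; "finger_gap": finger opening in mm; "grip_force": force on a finger pad.
Only numpy, scipy, OpenCV 4.12 (cv2) and the standard library are available. Lean on these libraries where they do the work, as an engineer would, in place of code of your own. Each camera call takes 0.05 s, during which the arm holds its last target. There are 200 camera calls.

## Task

Pack this machine-frame kit: lift the L-shaped corner plate straight off the pile without shifting the two bars it lies on, and seat it and both bars flat and square in their cut-outs in the foam tray. Clear all the cast-iron floor feet into the blue tote beyond the far edge of the bench; they are too heavy to lift, so keep them down on the bench, slide them to the edge and tip them over into the tote. Do not disturb the tape dispenser, the film roll or the carton.

Things in the scene. Friction and masses are not known exactly. Their poses are not given: they have to be found in the camera images.
- foot1: One of up to four identical cast-iron floor feet (dark grey), standing flat on the bench: a 96 x 96 mm square flange 20 mm thick with a round upright boss of 50 mm diameter in its middle, 50 mm high in all, about 1.75 kg. Two to four are present at a start; None if absent. Origin: centre of its underside; z up along the boss.
- foot2: One of up to four identical cast-iron floor feet (dark grey), standing flat on the bench: a 96 x 96 mm square flange 20 mm thick with a round upright boss of 50 mm diameter in its middle, 50 mm high in all, about 1.75 kg. Two to four are present at a start; None if absent. Origin: centre of its underside; z up along the boss.
- foot3: One of up to four identical cast-iron floor feet (dark grey), standing flat on the bench: a 96 x 96 mm square flange 20 mm thick with a round upright boss of 50 mm diameter in its middle, 50 mm high in all, about 1.75 kg. Two to four are present at a start; None if absent. Origin: centre of its underside; z up along the boss.
- foot4: One of up to four identical cast-iron floor feet (dark grey), standing flat on the bench: a 96 x 96 mm square flange 20 mm thick with a round upright boss of 50 mm diameter in its middle, 50 mm high in all, about 1.75 kg. Two to four are present at a start; None if absent. Origin: centre of its underside; z up along the boss.
- corner: Grey-anodised aluminium L-shaped corner plate, 18 mm thick, 0.41 kg, on top of the pile, lying flat across both bars. Long leg 150 x 40 mm, centred on the origin, along x; the short leg is 40 mm wide, covers x from -75 to -35 mm and reaches from the long leg (y = 20 mm) out to y = 80 mm. Origin: middle of the long leg, on the underside; z up.
- bar1: One of two identical plain grey-anodised aluminium joining bars, 150 x 40 x 18 mm, 0.29 kg, at the start one of the two lower parts of the pile, flat on the bench, the two roughly parallel with about 40 mm clear between them. Origin: centre of its underside; x along its length, y across, z up.
- bar2: One of two identical plain grey-anodised aluminium joining bars, 150 x 40 x 18 mm, 0.29 kg, at the start one of the two lower parts of the pile, flat on the bench, the two roughly parallel with about 40 mm clear between them. Origin: centre of its underside; x along its length, y across, z up.
- tray: Fixed grey foam insert in a shallow carton, 302 x 192 mm, its top face 20 mm above the bench, with three cut-outs, two for the bars and one L-shaped, each 8 mm deep (white floor 12 mm above the bench) and 3 mm wider than its part on every side. A seated part stands 10 mm proud. Origin: centre of its underside; x along the 302 mm side, y along the cut-outs.
- pocket_a (a point): Middle of the floor of the first bar cut-out, 110 mm from the tray's origin along its -x, 12 mm above the bench; the cut-out is 156 mm along the tray's y and 46 mm along its x. Takes either bar, either way round. 34 mm of foam between neighbouring cut-outs.
- pocket_b (a point): Middle of the floor of the second bar cut-out, 30 mm from the tray's origin along its -x; otherwise as pocket_a.
- pocket_corner (a point): Floor of the L-shaped cut-out, at the middle of its long leg (where the corner plate's origin must come), 50 mm from the tray's origin along its +x. The plate's +x must point along the tray's -y and its +y along the tray's +x.
- tote: Open blue tote, fixed, 300 (x, away from the robot) x 400 (y) x 180 mm, walls 5 mm, along the bench's far edge, rim 12 mm below the bench top. Origin: centre of its underside; axes parallel to the world's. The bench's far edge is straight, parallel to y, with no lip, and lies 160 mm on the robot's side of the origin; beyond the tote's width a foot would fall past it.
- dispenser: Blue tape dispenser, 150 x 60 x 90 mm, loose, to be left alone.
- film_roll: Standing roll of white film with a cardboard band, 90 mm across, 180 mm high, loose, to be left alone.
- carton: Closed cardboard carton, 110 x 160 x 60 mm, loose, to be left alone.

How it is judged (in metres and radians):
On the way:
1. the corner plate is lifted clear of the pile, and the two bars beneath still lie where they were (within 10 mm) (height (world z) of corner above 0.06 m and distance of each of bar1, bar2 from where it was at the start of the episode below 0.01 m), for 0.2 s.
At the end, for the whole second after the job is handed in: Corner plate in the L-shaped cut-out, one bar in each bar cut-out, each on the cut-out's floor (within 3 mm), flat (0.04 rad), square (0.06 rad), centred within 6 mm; every foot present inside the tote, its underside's centre 30 mm or more below the rim; all at rest (horizontal distance between corner and pocket_corner below 0.006 m and angle between the x axis of corner and the y axis of tray, either way round below 0.06 rad and angle between corner's own z axis and vertical below 0.04 rad and z of corner in the frame of pocket_corner between -0.003 and 0.003 m and ((horizontal distance between bar1 and pocket_a below 0.006 m and angle between the x axis of each of bar1, bar2 and the y axis of tray, either way round below 0.06 rad and angle between each of bar1, bar2's own z axis and vertical below 0.04 rad and z of bar1 in the frame of pocket_a between -0.003 and 0.003 m and horizontal distance between bar2 and pocket_b below 0.006 m and z of bar2 in the frame of pocket_b between -0.003 and 0.003 m) or (horizontal distance between bar1 and pocket_b below 0.006 m and angle between the x axis of each of bar1, bar2 and the y axis of tray, either way round below 0.06 rad and angle between each of bar1, bar2's own z axis and vertical below 0.04 rad and z of bar1 in the frame of pocket_b between -0.003 and 0.003 m and horizontal distance between bar2 and pocket_a below 0.006 m and z of bar2 in the frame of pocket_a between -0.003 and 0.003 m)) and x of foot1 in the frame of tote between -0.15 and 0.15 m and y of foot1 in the frame of tote between -0.2 and 0.2 m and z of each of foot1, foot2, foot3, foot4 in the frame of tote below 0.15 m and x of foot2 in the frame of tote between -0.15 and 0.15 m and y of foot2 in the frame of tote between -0.2 and 0.2 m and x of foot3 in the frame of tote between -0.15 and 0.15 m and y of foot3 in the frame of tote between -0.2 and 0.2 m and x of foot4 in the frame of tote between -0.15 and 0.15 m and y of foot4 in the frame of tote between -0.2 and 0.2 m and linear speed of each of corner, bar1, bar2, foot1, foot2, foot3, foot4 below 0.03 m/s); the robot touches nothing.
It fails at once if a floor foot is lifted: its underside's centre comes more than 15 mm above the bench (height (world z) of any of foot1, foot2, foot3, foot4 above 0.015 m).
It fails at once if the tape dispenser, the film roll or the carton is moved more than 20 mm (distance of any of dispenser, film_roll, carton from where it was at the start of the episode above 0.02 m).
Of foot1, foot2, foot3, foot4 only 2 to 4 are there at a start; the rules pass over those that are not, and their reading is None.
At some moment in a run one of foot1, foot2, foot3, foot4 may be knocked a few centimetres aside while the robot is not near it.
It also fails if it takes over 210 s, if anything falls off the work surface, if the arm or the gripper's body presses on something with over 40 N, if the wrist force passes 120 N, or if a joint passes its speed limit or range.

## Working session

There is one attempt and no reset: what is moved stays moved. The work goes in short steps, Python scripts to look and compute and a tool call to move; the robot and the scene stay as the last step left them, time stands still between calls to the robot, and variables do not carry over. Pictures are saved under pics/ and viewed, at most 14 in all, crops included, and the job is handed in when it is done.

Besides the shell and the picture viewer there is one more tool, called after "Call:" by a JSON object that holds its "api" and its "payload", one argument or row to a line. apply_moves: Moves the arm, as the interface text tells. Its arguments: {"type":"object","properties":{"steps":{"type":"array"},"squeeze":{"type":"number"}},"required":["steps"]}

```bash
ls; mkdir -p pics; python3 - <<'E'
from bench import r
import cv2,numpy as np
s=r.sense();print(s)
for n in("scene","top"):
    d=r.snapshot(n);np.savez(f"{n}0.npz",**d);cv2.imwrite(f"pics/{n}0.png",d["color"])
    print(n,d["mtx"],d["dist"],d["T"].round(3))
E
```

```text
pics
{'time': 0.0, 'joint_pos': array([ 6.14553465e+01,  7.51685587e+00,  8.53317072e+01, -1.07989618e-03,
        8.72620173e+01, -4.89370848e+00]), 'qd': array([ 0.03880888,  0.0728115 ,  0.00770627, -0.05804094,  0.12474351,
       -0.04750546]), 'joint_efforts': array([ 2.07220305e-04, -5.69396818e+01, -5.00554240e+01, -3.76850421e-04,
        1.50344730e-02, -3.11872998e-05]), 'tool_pos': array([240.41487131, 549.10102462, 230.20295677]), 'tcp_rot': array([-1.79889731e+02, -8.35869806e-03,  1.56349100e+02]), 'ft_force': array([ 0.03789568, -0.17176507, -0.15716   ]), 'wrist_torque': array([ 0.02705605,  0.00235758, -0.04363047]), 'grip_force': 0.0, 'finger_gap': 85.5713546739909}
scene [[458.33503619   0.         282.24242193]
 [  0.         458.33503619 206.26118899]
 [  0.           0.           1.        ]] [-0.04361558  0.          0.          0.          0.        ] [[-2.190000e-01  5.760000e-01 -7.870000e-01  1.939684e+03]
 [ 9.760000e-01  1.140000e-01 -1.880000e-01  3.533490e+02]
 [-1.800000e-02 -8.090000e-01 -5.870000e-01  9.503510e+02]
 [ 0.000000e+00  0.000000e+00  0.000000e+00  1.000000e+00]]
top [[402.87147288   0.         273.00458495]
 [  0.         402.87147288 209.2468967 ]
 [  0.           0.           1.        ]] [-0.11011817  0.          0.          0.          0.        ] [[-1.200000e-02 -9.780000e-01  2.070000e-01  3.060540e+02]
 [-1.000000e+00  1.100000e-02 -5.000000e-03  1.677100e+01]
 [ 3.000000e-03 -2.070000e-01 -9.780000e-01  1.251452e+03]
 [ 0.000000e+00  0.000000e+00  0.000000e+00  1.000000e+00]]
```

View pics/top0.png

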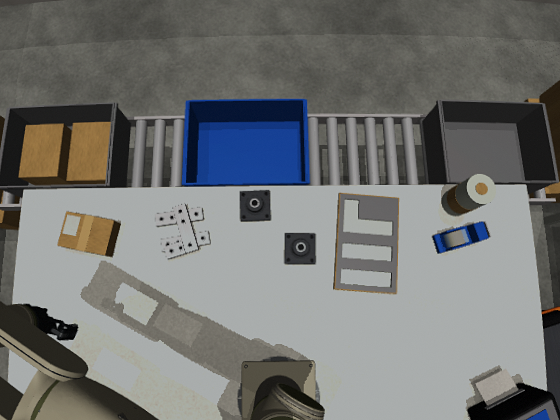

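View pics/scene0.png

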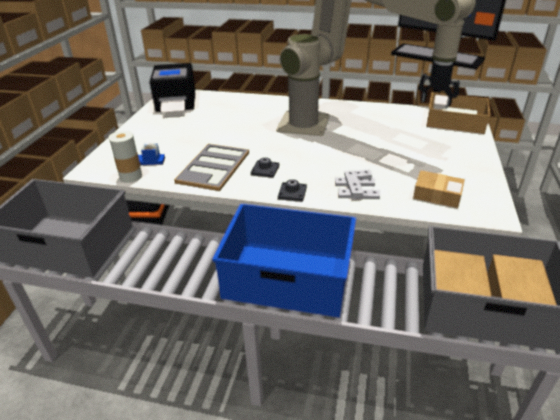

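The top view shows the pile at about (183,230), feet at (255,205) and (300,248), the tray at (367,243) and the tote at (247,142). The carton is at (90,233), the roll at (468,195) and the dispenser at (460,237). The scene view confirms just two feet.

```bash
cat > h.py <<'E'
import cv2,numpy as np
def load(n): return dict(np.load(n))
def ray(d,uv):
    uv=np.asarray(uv,float).reshape(-1,1,2)
    p=cv2.undistortPoints(uv,d["mtx"],d["dist"]).reshape(-1,2)
    v=np.c_[p,np.ones(len(p))]@d["T"][:3,:3].T
    return d["T"][:3,3],v
def onz(d,uv,z):
    o,v=ray(d,uv); return o+v*((z-o[2])/v[:,2])[:,None]
def tri(d1,a,d2,b):
    o1,v1=ray(d1,a);o2,v2=ray(d2,b);v1=v1[0]/np.linalg.norm(v1);v2=v2[0]/np.linalg.norm(v2)
    t=np.linalg.lstsq(np.c_[v1,-v2],o2-o1,rcond=None)[0]
    p,q=o1+v1*t[0],o2+v2*t[1]; return (p+q)/2,np.linalg.norm(p-q)
def proj(d,P):
    Ti=np.linalg.inv(d["T"]);rv=cv2.Rodrigues(Ti[:3,:3])[0]
    return cv2.projectPoints(np.asarray(P,float).reshape(-1,1,3),rv,Ti[:3,3],d["mtx"],d["dist"])[0].reshape(-1,2)
def cloud(d,mask=None):
    h,w=d["depth"].shape; vv,uu=np.mgrid[:h,:w]
    m=(d["depth"]>0)if mask is None else mask&(d["depth"]>0)
    uv=np.c_[uu[m],vv[m]]
    o,v=ray(d,uv); return o+v*d["depth"][m][:,None],uv
E
python3 - <<'E'
from h import *
t=load("top0.npz");s=load("scene0.npz")
def crop(d,x0,x1,y0,y1,k):return cv2.resize(d["color"][y0:y1,x0:x1],None,fx=k,fy=k,interpolation=cv2.INTER_CUBIC)
a=crop(t,148,218,198,263,8);b=crop(t,330,405,188,298,5.0)
c=crop(s,325,390,160,207,6);
H=560;W=800
im=np.zeros((600,800,3),np.uint8)
a=crop(t,148,218,198,263,5.5);im[:a.shape[0],:a.shape[1]]=a
b=crop(t,330,405,188,298,5.4);im[:b.shape[0],390:390+b.shape[1]]=b[:594]
c=crop(s,328,388,164,204,5);im[365:365+c.shape[0],:c.shape[1]]=c
cv2.imwrite("pics/crop1.png",im)
for n,(u,v) in dict(f1=(255,203),f2=(300,246)).items(): print(n,onz(t,(u,v),50))
P,uv=cloud(t)
for n,(x0,x1,y0,y1) in dict(pile=(150,215,200,262),tray=(335,400,192,295),foot1=(238,272,188,222)).items():
    m=(uv[:,0]>=x0)&(uv[:,0]<x1)&(uv[:,1]>=y0)&(uv[:,1]<y1)
    print(n,np.histogram(P[m,2],bins=np.arange(-10,64,4)))
E
```

```text
f1 [[579.84261853  65.43379912  50.        ]]
f2 [[446.31863552 -68.94551775  50.        ]]
pile (array([   1,  134, 1086,  992,  109,   24,  173,  430,  145,   25,   68,
        417,  369,   36,    0,    0,    0,    0]), array([-10,  -6,  -2,   2,   6,  10,  14,  18,  22,  26,  30,  34,  38,
        42,  46,  50,  54,  58,  62]))
tray (array([   1,   70,  332,  249,  221, 1305, 1249, 1904, 1243,   99,    0,
          0,    0,    0,    0,    0,    0,    0]), array([-10,  -6,  -2,   2,   6,  10,  14,  18,  22,  26,  30,  34,  38,
        42,  46,  50,  54,  58,  62]))
foot1 (array([  0,  23, 101,  85,  12,  11,  53, 364, 249,  31,   4,   3,   6,
         9,  41, 124,  30,   2]), array([-10,  -6,  -2,   2,   6,  10,  14,  18,  22,  26,  30,  34,  38,
        42,  46,  50,  54,  58,  62]))
```

View pics/crop1.png

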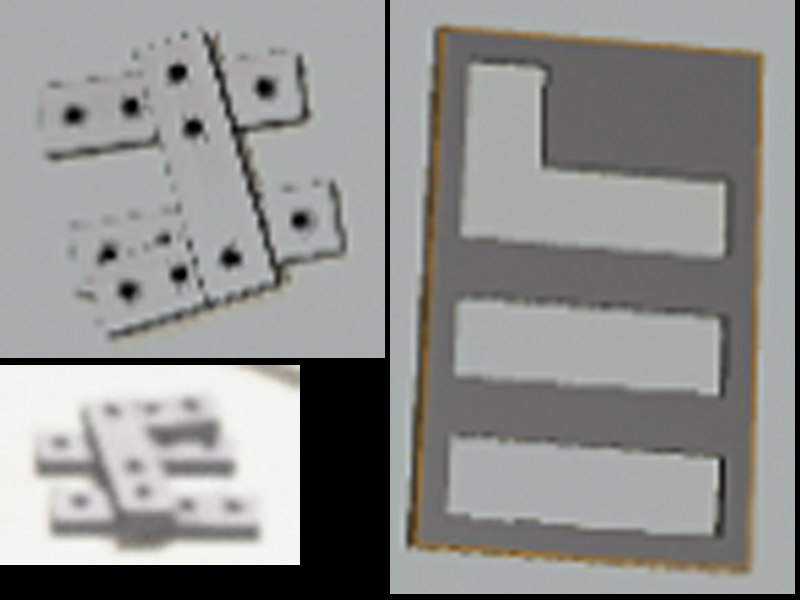

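Crop view: the corner plate's long leg runs from about (180,205) to (195,253) px in the top image. Its short leg points left at the near end, and the bars are underneath. The tray's L cut-out is at the far end, with its short leg at left. Next I measure from holes, depth levels and the foam outline.

```bash
cat >> h.py <<'E'
def dots(d,box,thr=110,k=4):
    x0,x1,y0,y1=box
    g=cv2.cvtColor(d["color"],cv2.COLOR_BGR2GRAY)[y0:y1,x0:x1]
    G=cv2.resize(g,None,fx=k,fy=k,interpolation=cv2.INTER_CUBIC)
    n,l,st,c=cv2.connectedComponentsWithStats((G<thr).astype(np.uint8))
    out=[]
    for i in range(1,n):
        if 10<st[i,4]<400 and max(st[i,2:4])<22:
            ys,xs=np.nonzero(l==i); w=(thr+5-G[ys,xs].astype(float))
            cx,cy=(xs*w).sum()/w.sum(),(ys*w).sum()/w.sum()
            out.append(((cx+.5)/k-.5+x0,(cy+.5)/k-.5+y0,st[i,4]))
    return np.array(out)
def tray(d):
    c=d["color"];hsv=cv2.cvtColor(c,cv2.COLOR_BGR2HSV)
    g=hsv[...,2];m=(g<150).astype(np.uint8); return m
E
python3 - <<'E'
from h import *
t=load("top0.npz");s=load("scene0.npz")
D=dots(t,(148,218,198,263))
P36=onz(t,D[:,:2],36);P18=onz(t,D[:,:2],18)
for a,b,c in zip(D,P36,P18): 
    u,v=int(round(a[0])),int(round(a[1]));z=cloud(t,None)
    print(a.round(2),b.round(1)[:2],c.round(1)[:2])
# local depth height
P,uv=cloud(t);
for a in D:
    m=np.hypot(uv[:,0]-a[0],uv[:,1]-a[1])<2.5; print(np.median(P[m,2]).round(1),end=' ')
print()
# tray outline
m=(cv2.cvtColor(t["color"],cv2.COLOR_BGR2GRAY)<140).astype(np.uint8);m[:190]=0;m[298:]=0;m[:,:325]=0;m[:,410:]=0
cs=max(cv2.findContours(m,cv2.RETR_EXTERNAL,cv2.CHAIN_APPROX_NONE)[0],key=cv2.contourArea)
W=onz(t,cs.reshape(-1,2),20)[:,:2].astype(np.float32)
print("tray",cv2.minAreaRect(W))
cs,h=cv2.findContours(m,cv2.RETR_CCOMP,cv2.CHAIN_APPROX_NONE)
for c,hh in zip(cs,h[0]):
    if hh[3]>=0 and cv2.contourArea(c)>50: print("hole",cv2.minAreaRect(onz(t,c.reshape(-1,2),20)[:,:2].astype(np.float32)))
# tote blue
hsv=cv2.cvtColor(t["color"],cv2.COLOR_BGR2HSV);b=((hsv[...,0]>100)&(hsv[...,0]<130)&(hsv[...,1]>120)).astype(np.uint8);b[:,:170]=0;b[:,320:]=0;b[195:]=0
c=max(cv2.findContours(b,0,1)[0],key=cv2.contourArea);print("tote rim",onz(t,[c.reshape(-1,2).min(0),c.reshape(-1,2).max(0)],-12))
# bench edge
g=cv2.cvtColor(t["color"],cv2.COLOR_BGR2GRAY).astype(float)
for u in(225,280,320):
    col=g[170:200,u]; j=np.argmax(np.diff(col)); print("edge",u,onz(t,(u,170+j+.5),0).round(1))
# feet: flange rect by mask
m=(g<95).astype(np.uint8)
for x,y in((255,205),(300,248)):
    q=np.zeros_like(m);q[y-22:y+22,x-22:x+22]=m[y-22:y+22,x-22:x+22]
    c=max(cv2.findContours(q,0,1)[0],key=cv2.contourArea);print("foot",cv2.minAreaRect(onz(t,c.reshape(-1,2),20)[:,:2].astype(np.float32)))
E
```

```text
[179.81 210.75 172.  ] [561.1 299.2] [564.9 303.4]
[195.7 213.5 188. ] [551.9 249.4] [555.5 252.8]
[171.33 216.94 167.  ] [541.8 325.1] [545.3 329.6]
[160.96 218.5  178.  ] [537.2 357.4] [540.7 362.5]
[182.67 220.74 171.  ] [529.5 289.2] [532.9 293.2]
[202.09 237.58 153.  ] [476.8 227.7] [479.3 230.9]
[177.44 241.    65.  ] [466.8 303.3] [469.2 307.6]
[182.01 242.04  20.  ] [463.5 289.1] [465.9 293.2]
[167.16 243.76 141.  ] [458.6 334.8] [460.8 339.5]
[189.46 244.43 181.  ] [456. 266.] [458.3 269.7]
[206.4  243.92  51.  ] [457.2 214.1] [459.4 217.1]
[182.96 245.07  15.  ] [454.2 285.9] [456.4 289.9]
[180.17 247.42 144.  ] [447.1 294.3] [449.2 298.4]
[184.01 249.01  20.  ] [442.2 282.3] [444.2 286.3]
[170.82 250.41 172.  ] [438.2 322.8] [440.1 327.3]
[189.27 251.91  30.  ] [433.3 266. ] [435.1 269.6]
38.6 20.9 20.4 19.9 38.5 19.4 21.5 37.1 23.3 37.3 18.0 39.1 39.0 38.5 38.5 15.2 
tray ((458.82904052734375, -277.7684020996094), (196.14743041992188, 303.37298583984375), 84.8484115600586)
hole ((349.7568664550781, -268.03961181640625), (158.77745056152344, 51.54951477050781), 83.607666015625)
hole ((429.2174987792969, -274.5383605957031), (157.20062255859375, 50.431304931640625), 85.04854583740234)
hole ((537.7664794921875, -285.3087463378906), (158.2487030029297, 109.130126953125), 84.64997100830078)
tote rim [[ 965.19024041  319.88628588  -12.        ]
 [ 652.08183477 -107.6902266   -12.        ]]
edge 225 [[650.1 164.    0. ]]
edge 280 [[648.1 -13.1   0. ]]
edge 320 [[ 646.8 -142.     0. ]]
foot ((578.9307250976562, 67.75477600097656), (97.88003540039062, 94.50654602050781), 2.296675205230713)
foot ((443.9870300292969, -69.77311706542969), (96.11839294433594, 92.44065856933594), 89.23551940917969)
```

```bash
cat > plan.py <<'E'
import sys,numpy as np
from scipy.spatial.transform import Rotation as R
from bench import r
def plan(x,y,z,yaw):
    s=r.sense();p=s["tool_pos"];Rc=R.from_euler("xyz",s["tcp_rot"],degrees=True);Rt=R.from_euler("xyz",[180,0,yaw],degrees=True)
    rv=(Rc.inv()*Rt).as_rotvec(degrees=True)/5
    print("t",round(s["time"],1),"pos",p.round(1),"rot",s["tcp_rot"].round(2),"gap",round(s["finger_gap"],1),"grip",round(s["grip_force"]),"F",s["ft_force"].round(1))
    print("turn units",rv.round(2),"shift after turn",Rt.inv().apply(np.array([x,y,z])-p).round(1), "before turn",Rc.inv().apply(np.array([x,y,z])-p).round(1))
if __name__=="__main__": plan(*map(float,sys.argv[1:]))
E
python3 - <<'E'
from h import *
t=load("top0.npz");s=load("scene0.npz")
# heights across two views: corner-plate holes, bar holes, feet boss, tray
D=dots(s,(326,390,165,207),thr=150)
print(D.round(1).tolist())
for n,P in dict(c0=(561.1,299.2,36),c1=(529.5,289.2,36),c2=(456,266,36),s1=(447.1,294.3,36),s2=(438.2,322.8,36),b1a=(555.5,252.8,18),b1b=(545.3,329.6,18),b1c=(540.7,362.5,18),b2a=(479.3,230.9,18),b2b=(460.8,339.5,18)).items():
    q=proj(s,P)[0];j=np.argmin(np.hypot(*(D[:,:2]-q).T));
    X,e=tri(t,proj(t,P),s,D[j,:2]); print(n,q.round(1),D[j,:2].round(1),X.round(1),e.round(1))
E
```

```text
[[365.6, 171.6, 26.0], [349.9, 172.7, 18.0], [339.7, 179.1, 15.0], [354.3, 183.7, 48.0], [356.2, 188.8, 31.0], [343.6, 190.8, 32.0], [364.9, 191.6, 39.0], [374.1, 191.8, 36.0]]
c0 [356.7 189.1] [356.2 188.8] [561.  298.   37.2] 1.9
c1 [354.7 184.1] [354.3 183.7] [529.3 288.1  37.4] 1.5
c2 [350.4 172.9] [349.9 172.7] [456. 265.  37.] 1.6
s1 [358.2 172.4] [365.6 171.6] [445.2 308.1  37.7] 27.9
s2 [366. 172.] [365.6 171.6] [438.1 321.9  37.6] 0.9
b1a [343.6 191.1] [343.6 190.8] [555.3 252.7  18.9] 0.2
b1b [365.2 191.8] [364.9 191.6] [545.2 328.9  18.8] 1.1
b1c [374.5 192.1] [374.1 191.8] [540.6 361.6  19.1] 1.2
b2a [340.1 179.3] [339.7 179.1] [479.3 230.   18.8] 1.4
b2b [369.6 179.7] [365.6 171.6] [457.3 326.3  50.7] 9.1
```

Call:
{"api": "apply_moves", "payload": {
  "steps": [
    [0.4,0,0,0,0,0,-1],
    [0.4,0,0,0,0,0,-1],
    [0.4,0,0,0,0,0,-1],
    [0.4,0,0,0,0,0,-1],
    [0.4,0,0,0,0,0,-1],
    [0.4,0,0,0,0,0,-1],
    [0.4,0,0,0,0,0,-1],
    [0.4,0,0,0,0,0,-1]
  ],
  "squeeze": 60
}}

```text
time: 0.9
tool_pos: [240.5, 549.3, 230.6]
tcp_rot: [-180.0, -0.0, -163.4]
ft_force: [-0.8, 0.2, 0.5]
finger_gap: 59.8
grip_force: 0.0
```

Call:
{"api": "apply_moves", "payload": {
  "steps": [
    [0.4,0,0,0,0,0,-0.23],
    [0.4,-20,-40,15,0,0,0],
    [0.4,-24,-48,15,0,0,0],
    [0.4,-24,-48,15,0,0,0],
    [0.4,-24,-48,15,0,0,0],
    [0.4,-24,-48,15,0,0,0],
    [0.4,-24,-48,15,0,0,0],
    [0.4,-24,-48,10,0,0,0]
  ]
}}

```text
time: 1.7
tool_pos: [473.9, 307.3, 138.6]
tcp_rot: [-180.0, -0.1, -162.6]
ft_force: [0.4, 1.1, -0.1]
finger_gap: 59.7
grip_force: 0.0
```

```bash
python3 plan.py 501 280.2 100 197.5
```

```text
t 1.7 pos [473.9 307.3 138.6] rot [-1.7999e+02 -7.0000e-02 -1.6260e+02] gap 59.7 grip 0 F [ 0.4  1.1 -0.1]
turn units [-0.   -0.01 -0.02] shift after turn [-17.7 -34.   38.6] before turn [-17.8 -34.   38.6]
```

Call:
{"api": "apply_moves", "payload": {
  "steps": [
    [0.4,-4,-7,20,0,0,0],
    [0.4,0,0,30,0,0,0],
    [0.4,0,0,20,0,0,0],
    [0.4,0,0,0,0,0,0],
    [0.4,0,0,0,0,0,0],
    [0.4,0,0,0,0,0,0],
    [0.4,0,0,0,0,0,0],
    [0.4,0,0,0,0,0,0]
  ]
}}

```text
time: 2.5
tool_pos: [480.1, 304.2, 71.2]
tcp_rot: [180.0, 0.1, -162.5]
ft_force: [-0.4, 0.4, -0.2]
finger_gap: 60.0
grip_force: 0.0
```

```bash
python3 plan.py 501 280.2 23 197.5
```

```text
t 2.5 pos [480.1 304.2  71.2] rot [ 1.7998e+02  1.2000e-01 -1.6249e+02] gap 60.0 grip 0 F [-0.4  0.4 -0.2]
turn units [0.   0.02 0.  ] shift after turn [-12.8 -29.2  48.2] before turn [-12.6 -29.2  48.2]
```

Call:
{"api": "apply_moves", "payload": {
  "steps": [
    [0.4,-13,-29,0,0,0,0],
    [0.4,0,0,0,0,0,0],
    [0.4,0,0,10,0,0,0],
    [0.4,0,0,12,0,0,0],
    [0.4,0,0,12,0,0,0],
    [0.4,0,0,8,0,0,0],
    [0.4,0,0,4,0,0,0],
    [0.4,0,0,0,0,0,0]
  ]
}}

```text
time: 3.3
tool_pos: [499.6, 279.8, 22.7]
tcp_rot: [-180.0, -0.1, -162.5]
ft_force: [-1.3, -0.1, 0.4]
finger_gap: 60.1
grip_force: 0.0
```

```bash
python3 plan.py 501 280.2 23 197.5; python3 - <<'E'
from bench import r
import cv2
d=r.snapshot("scene");a=cv2.resize(d["color"][120:215,310:410],None,fx=4,fy=4)
cv2.imwrite("pics/g1.png",a)
E
```

```text
t 3.3 pos [499.6 279.8  22.7] rot [-1.7999e+02 -1.1000e-01 -1.6248e+02] gap 60.1 grip 0 F [-1.3 -0.1  0.4]
turn units [-0.   -0.02  0.  ] shift after turn [-1.5 -0.  -0.3] before turn [-1.5 -0.  -0.3]
```

View pics/g1.png

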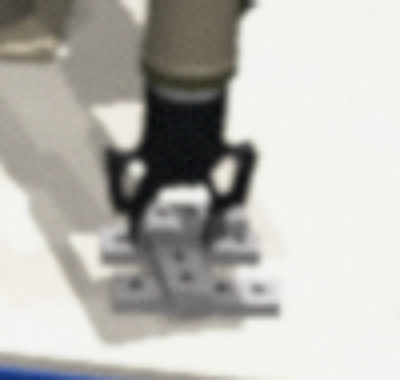

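The fingers straddle the long leg (fingertips at about (140,235) and (215,235) in the crop). Now closing and lifting.

Call:
{"api": "apply_moves", "payload": {
  "steps": [
    [-1,0,0,0,0,0,0],
    [-1,0,0,0,0,0,0],
    [-1,0,0,0,0,0,0],
    [-1,0,0,0,0,0,0],
    [-1,0,0,0,0,0,0],
    [-1,0,0,0,0,0,0],
    [-1,0,0,0,0,0,0],
    [-1,0,0,0,0,0,0]
  ],
  "squeeze": 70
}}

```text
time: 4.15
tool_pos: [501.3, 280.2, 25.0]
tcp_rot: [180.0, 0.1, -162.5]
ft_force: [-1.0, -1.4, 6.2]
finger_gap: 37.9
grip_force: 71.5
```

Call:
{"api": "apply_moves", "payload": {
  "steps": [
    [-1,0,0,-3,0,0,0],
    [-1,0,0,-5,0,0,0],
    [-1,0,0,-8,0,0,0],
    [-1,0,0,-15,0,0,0],
    [-1,0,0,-20,0,0,0],
    [-1,0,0,-25,0,0,0],
    [-1,0,0,-25,0,0,0],
    [-1,0,0,-20,0,0,0]
  ]
}}

```text
time: 4.95
tool_pos: [501.1, 280.2, 147.9]
tcp_rot: [180.0, 0.1, -162.5]
ft_force: [0.6, -0.2, -4.5]
finger_gap: 37.9
grip_force: 70.9
```

```bash
python3 plan.py 508.6 -282.2 120 85; python3 - <<'E'
from bench import r
import cv2
d=r.snapshot("scene");a=cv2.resize(d["color"][100:215,300:410],None,fx=4,fy=4)
cv2.imwrite("pics/g2.png",a)
E
```

```text
t 5.0 pos [501.1 280.2 147.9] rot [ 1.7998e+02  1.4000e-01 -1.6250e+02] gap 37.9 grip 71 F [ 0.6 -0.2 -4.5]
turn units [3.00e-02 1.00e-02 2.25e+01] shift after turn [-559.6   56.5   27.9] before turn [ 162.  -538.7   27.4]
```

View pics/g2.png

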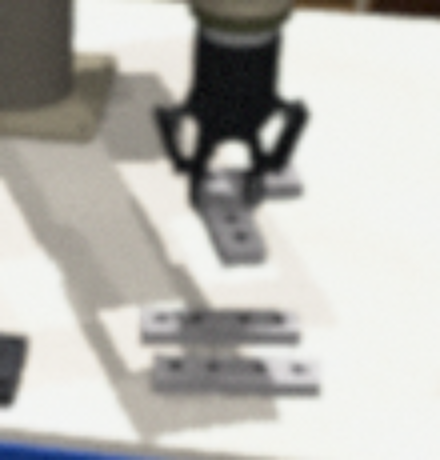

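The plate is up and both bars are undisturbed (bars at about (220,325) and (235,372) in the crop). Now turning and carrying it to the tray.

Call:
{"api": "apply_moves", "payload": {
  "steps": [
    [-1,0,0,0,0,0,1],
    [-1,0,0,0,0,0,1],
    [-1,0,0,0,0,0,1],
    [-1,0,0,0,0,0,1],
    [-1,0,0,0,0,0,1],
    [-1,0,0,0,0,0,1],
    [-1,0,0,0,0,0,1],
    [-1,0,0,0,0,0,1]
  ]
}}

```text
time: 5.8
tool_pos: [500.3, 279.9, 145.0]
tcp_rot: [-180.0, -0.0, 157.3]
ft_force: [-0.5, -0.0, -4.2]
finger_gap: 38.1
grip_force: 70.9
```

Call:
{"api": "apply_moves", "payload": {
  "steps": [
    [-1,0,0,0,0,0,1],
    [-1,0,0,0,0,0,1],
    [-1,0,0,0,0,0,1],
    [-1,0,0,0,0,0,1],
    [-1,0,0,0,0,0,1],
    [-1,0,0,0,0,0,1],
    [-1,0,0,0,0,0,1],
    [-1,0,0,0,0,0,1]
  ]
}}

```text
time: 6.6
tool_pos: [500.3, 279.9, 145.0]
tcp_rot: [-180.0, -0.0, 117.3]
ft_force: [-0.2, -0.2, -4.0]
finger_gap: 38.1
grip_force: 70.9
```

Call:
{"api": "apply_moves", "payload": {
  "steps": [
    [-1,0,0,0,0,0,1],
    [-1,0,0,0,0,0,1],
    [-1,0,0,0,0,0,1],
    [-1,0,0,0,0,0,1],
    [-1,0,0,0,0,0,1],
    [-1,0,0,0,0,0,1],
    [-1,0,0,0,0,0,0.5],
    [-1,-20,2,0,0,0,0]
  ]
}}

```text
time: 7.4
tool_pos: [500.4, 261.3, 145.1]
tcp_rot: [180.0, -0.1, 85.0]
ft_force: [0.2, -0.8, -4.0]
finger_gap: 38.0
grip_force: 71.0
```

Call:
{"api": "apply_moves", "payload": {
  "steps": [
    [-1,-42,4,0,0,0,0],
    [-1,-44,4,0,0,0,0],
    [-1,-44,4,0,0,0,0],
    [-1,-44,4,0,0,0,0],
    [-1,-44,4,0,0,0,0],
    [-1,-44,4,0,0,0,0],
    [-1,-44,4,0,0,0,0],
    [-1,-44,4,0,0,0,0]
  ]
}}

```text
time: 8.2
tool_pos: [501.7, -93.4, 145.3]
tcp_rot: [180.0, 0.0, 85.0]
ft_force: [1.0, 0.6, -4.3]
finger_gap: 37.8
grip_force: 71.0
```

Call:
{"api": "apply_moves", "payload": {
  "steps": [
    [-1,-44,5,0,0,0,0],
    [-1,-44,5,0,0,0,0],
    [-1,-44,6,0,0,0,0],
    [-1,-30,4,0,0,0,0],
    [-1,-18,2,0,0,0,0],
    [-1,0,0,0,0,0,0],
    [-1,0,0,0,0,0,0],
    [-1,0,0,0,0,0,0]
  ]
}}

```text
time: 9.0
tool_pos: [508.3, -271.5, 144.7]
tcp_rot: [-180.0, -0.0, 85.1]
ft_force: [-0.4, 0.1, -3.5]
finger_gap: 37.9
grip_force: 71.1
```

```bash
python3 plan.py 509.3 -274.4 100 85
```

```text
t 9.0 pos [ 508.3 -271.5  144.7] rot [-1.7998e+02 -4.0000e-02  8.5060e+01] gap 37.9 grip 71 F [-0.4  0.1 -3.5]
turn units [-0.   -0.01  0.01] shift after turn [-2.8  1.2 44.7] before turn [-2.8  1.2 44.7]
```

Call:
{"api": "apply_moves", "payload": {
  "steps": [
    [-1,-3,1,20,0,0,0],
    [-1,0,0,30,0,0,0],
    [-1,0,0,25,0,0,0],
    [-1,0,0,15,0,0,0],
    [-1,0,0,5,0,0,0],
    [-1,0,0,0,0,0,0],
    [-1,0,0,0,0,0,0],
    [-1,0,0,0,0,0,0]
  ]
}}

```text
time: 9.8
tool_pos: [510.2, -276.6, 51.6]
tcp_rot: [179.9, 0.1, 85.0]
ft_force: [0.5, 0.6, -4.1]
finger_gap: 37.8
grip_force: 71.1
```

```bash
python3 plan.py 509.3 -274.4 19 85; python3 - <<'E'
from bench import r
from h import *
im=np.zeros((600,800,3),np.uint8)
d=r.snapshot("top");np.savez("top1.npz",**d);a=cv2.resize(d["color"][180:300,320:415],None,fx=4.8,fy=4.8,interpolation=2);im[:a.shape[0],:a.shape[1]]=a[:600]
d=r.snapshot("scene");np.savez("scene1.npz",**d);a=cv2.resize(d["color"][100:200,170:255],None,fx=4,fy=4,interpolation=2);im[:a.shape[0],460:460+a.shape[1]]=a
cv2.imwrite("pics/p1.png",im)
E
```

```text
t 9.8 pos [ 510.2 -276.6   51.6] rot [1.7986e+02 8.0000e-02 8.5000e+01] gap 37.8 grip 71 F [ 0.5  0.6 -4.1]
turn units [0.03 0.02 0.  ] shift after turn [ 2.1 -1.1 32.6] before turn [ 2.1 -1.1 32.6]
```

View pics/p1.png

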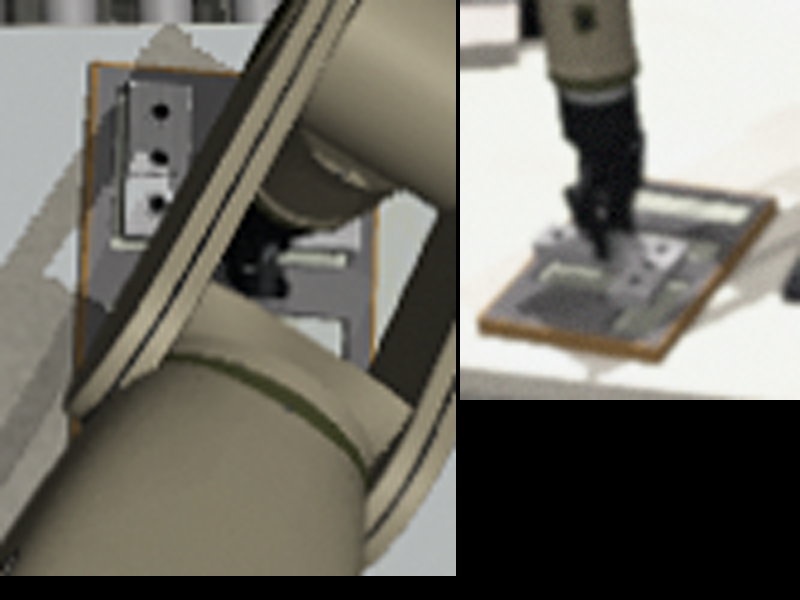

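The top view shows the three short-leg holes at about (353,203), (353,213) and (353,222) px. I'll use them to check the held plate's pose.

```bash
python3 - <<'E'
from h import *
t=load("top1.npz")
D=dots(t,(342,362,195,232),thr=70);print(D.round(1).tolist())
tcp=np.array([510.2,-276.6]);yaw=np.radians(-95);Rm=np.array([[np.cos(yaw),-np.sin(yaw)],[np.sin(yaw),np.cos(yaw)]])
o=tcp+Rm@[7.8,0]
W=onz(t,D[:,:2],62.6)[:,:2]
for y in(60,30,0):
    e=o+Rm@[-55,y]; j=np.argmin(np.hypot(*(W-e).T)); print(e.round(1),W[j].round(1),(W[j]-e).round(1))
E
```

```text
[[353.0, 202.7, 166.0], [352.8, 212.4, 139.0], [345.4, 214.2, 43.0], [361.1, 231.0, 18.0]]
[ 574.1 -234.8] [ 574.6 -232.9] [0.5 1.9]
[ 544.2 -232.2] [ 544.8 -230.8] [0.6 1.4]
[ 514.3 -229.6] [ 544.8 -230.8] [30.4 -1.2]
```

Call:
{"api": "apply_moves", "payload": {
  "steps": [
    [-1,1,-1,0,0,0,0],
    [-1,0,0,8,0,0,0],
    [-1,0,0,8,0,0,0],
    [-1,0,0,6,0,0,0],
    [-1,0,0,2,0,0,0],
    [-1,0,0,0,0,0,0],
    [-1,0,0,0,0,0,0],
    [-1,0,0,0,0,0,0]
  ]
}}

```text
time: 10.7
tool_pos: [508.0, -274.6, 25.9]
tcp_rot: [-180.0, -0.0, 85.0]
ft_force: [-2.7, 1.3, -0.6]
finger_gap: 37.6
grip_force: 71.6
```

```bash
for i in 1 2 3; do python3 plan.py 509 -275.6 19 85; done
```

```text
t 10.7 pos [ 508.  -274.6   25.9] rot [-1.7998e+02 -2.0000e-02  8.5010e+01] gap 37.6 grip 72 F [-2.7  1.3 -0.6]
turn units [-0. -0.  0.] shift after turn [-0.9  1.1  6.9] before turn [-0.9  1.1  6.9]
t 10.7 pos [ 508.  -274.6   25.9] rot [-1.7998e+02 -2.0000e-02  8.5010e+01] gap 37.6 grip 72 F [-2.7  1.3 -0.6]
turn units [-0. -0.  0.] shift after turn [-0.9  1.1  6.9] before turn [-0.9  1.1  6.9]
t 10.7 pos [ 508.  -274.6   25.9] rot [-1.7998e+02 -2.0000e-02  8.5010e+01] gap 37.6 grip 72 F [-2.7  1.3 -0.6]
turn units [-0. -0.  0.] shift after turn [-0.9  1.1  6.9] before turn [-0.9  1.1  6.9]
```

Call:
{"api": "apply_moves", "payload": {
  "steps": [
    [-1,0,0,2,0,0,0],
    [-1,0,0,2,0,0,0],
    [-1,0,0,1,0,0,0],
    [-1,0,0,0,0,0,0],
    [-1,0,0,0,0,0,0],
    [-1,0,0,0,0,0,0],
    [-1,0,0,0,0,0,0],
    [-1,0,0,0,0,0,0]
  ]
}}

```text
time: 11.5
tool_pos: [508.5, -275.5, 23.2]
tcp_rot: [180.0, 0.1, 85.0]
ft_force: [-11.4, 3.3, 19.5]
finger_gap: 37.9
grip_force: 73.9
```

```bash
python3 plan.py 509 -275.6 19 85; python3 - <<'E'
from bench import r
from h import *
d=r.snapshot("scene");np.savez("scene2.npz",**d)
d=r.snapshot("top");np.savez("top2.npz",**d)
D=dots(d,(342,362,195,232),thr=70);W=onz(d,D[:,:2],32)[:,:2];print(W.round(1).tolist())
E
```

```text
t 11.5 pos [ 508.5 -275.5   23.2] rot [1.7998e+02 6.0000e-02 8.5040e+01] gap 37.9 grip 74 F [-11.4   3.3  19.5]
turn units [0.   0.01 0.01] shift after turn [-0.1  0.6  4.2] before turn [-0.1  0.6  4.2]
[[573.2, -232.6], [544.1, -230.4], [496.3, -258.2]]
```

```bash
python3 - <<'E'
from h import *
im=np.zeros((600,800,3),np.uint8)
d=load("top2.npz");a=cv2.resize(d["color"][185:240,330:400],None,fx=6,fy=6,interpolation=2);im[:a.shape[0],:a.shape[1]]=a
d=load("scene2.npz");a=cv2.resize(d["color"][140:195,172:252],None,fx=4.6,fy=4.6,interpolation=2);im[:a.shape[0],425:425+a.shape[1]]=a
cv2.imwrite("pics/p2.png",im)
t=load("top2.npz");s=load("scene2.npz")
print("scene dots",dots(s,(172,252,140,195),thr=90)[:,:3].round(1).tolist())
P,uv=cloud(t)
for b in((344,360,197,204),(344,352,205,222)):
    m=(uv[:,0]>=b[0])&(uv[:,0]<b[1])&(uv[:,1]>=b[2])&(uv[:,1]<b[3]);print(np.percentile(P[m,2],[20,50,80]).round(1))
for h in((-55,60),(-55,30),(55,0),(22,0)):
    c,sn=-.0872,-.9962; w=[508.6+c*h[0]-sn*h[1],-282.2+sn*h[0]+c*h[1]]
    print(h,proj(t,[*w,32])[0].round(1),proj(s,[*w,32])[0].round(1))
E
```

```text
scene dots [[251.2, 172.4, 35.0], [187.5, 183.3, 50.0], [201.6, 185.3, 26.0], [205.3, 186.2, 71.0], [210.5, 187.4, 21.0], [215.9, 188.4, 13.0]]
[19.4 31.  39.3]
[36.3 38.6 40.7]
(-55, 60) [351.  205.4] [214.4 176.7]
(-55, 30) [350.7 214.8] [217.6 172.6]
(55, 0) [385.5 226.9] [195.2 164.7]
(22, 0) [375.  226.1] [202.8 165.9]
```

View pics/p2.png

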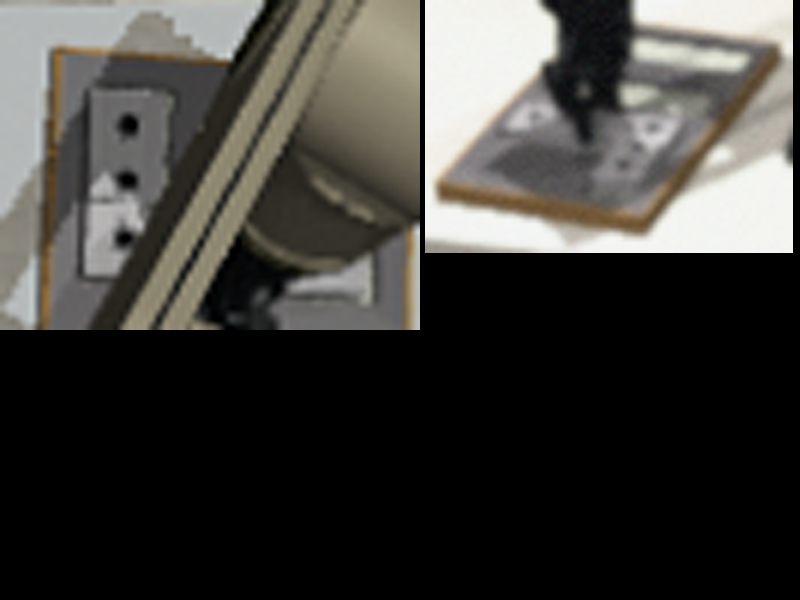

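The plate is hung on the foam rim, about 2 mm off. I'm refining the pocket centres with sub-pixel contours of the white floors. Evaluating them at z=16 cancels the wall-visibility bias.

```bash
cat >> h.py <<'E'
def pockets(d,z=16,k=8,thr=None,box=(330,405,188,298)):
    x0,x1,y0,y1=box
    G=cv2.resize(cv2.cvtColor(d["color"],cv2.COLOR_BGR2GRAY)[y0:y1,x0:x1],None,fx=k,fy=k,interpolation=cv2.INTER_CUBIC)
    thr=thr or (110+172)/2
    cs,h=cv2.findContours((G>thr).astype(np.uint8),cv2.RETR_LIST,cv2.CHAIN_APPROX_NONE)
    for c in cs:
        a=cv2.contourArea(c)/k/k
        if 300<a<2500:
            W=onz(d,(c.reshape(-1,2)+.5)/k-.5+[x0,y0],z)[:,:2].astype(np.float32)
            print(a.__round__(),[np.round(q,2) for q in cv2.minAreaRect(W)])
E
python3 - <<'E'
from h import *
t=load("top0.npz");g=cv2.cvtColor(t["color"],cv2.COLOR_BGR2GRAY);print(g[250,335:402].tolist())
pockets(t)
E
python3 plan.py 509.9 -277.6 35 85
```

```text
[90, 79, 108, 110, 109, 107, 104, 155, 173, 172, 170, 172, 171, 172, 171, 172, 172, 171, 172, 172, 171, 173, 171, 172, 172, 172, 172, 171, 171, 172, 171, 171, 170, 171, 172, 171, 172, 170, 171, 171, 171, 171, 171, 170, 171, 171, 171, 171, 171, 172, 172, 171, 170, 172, 173, 178, 110, 79, 101, 104, 103, 101, 108, 162, 174, 173, 172]
706 [array([ 349.74, -269.07]), array([154.04,  46.36]), np.float64(84.13)]
670 [array([ 429.5, -275.9]), array([152.73,  45.12]), np.float64(84.91)]
893 [array([ 538.37, -286.77]), array([153.72, 104.01]), np.float64(84.44)]
t 11.6 pos [ 508.4 -275.5   23.2] rot [1.7998e+02 6.0000e-02 8.5040e+01] gap 37.8 grip 74 F [-11.2   5.1  20.8]
turn units [0.   0.01 0.01] shift after turn [ -2.    1.6 -11.8] before turn [ -2.    1.6 -11.8]
```

Call:
{"api": "apply_moves", "payload": {
  "steps": [
    [-1,0,0,-4,0,0,0],
    [-1,0,0,-6,0,0,0],
    [-1,0,0,-3,0,0,0],
    [-1,0,0,0,0,0,0],
    [-1,0,0,0,0,0,0],
    [-1,0,0,0,0,0,0],
    [-1,0,0,0,0,0,0],
    [-1,0,0,0,0,0,0]
  ]
}}

```text
time: 12.4
tool_pos: [508.0, -274.7, 33.6]
tcp_rot: [-180.0, -0.0, 85.0]
ft_force: [0.2, -0.8, -3.6]
finger_gap: 38.1
grip_force: 71.2
```

```bash
python3 plan.py 509.9 -277.6 35 85; python3 - <<'E'
from bench import r
from h import *
d=r.snapshot("top");np.savez("top3.npz",**d)
D=dots(d,(342,362,195,232),thr=80);W=onz(d,D[:,:2],46)[:,:2];print(W.round(1).tolist())
D=dots(d,(342,362,195,232),thr=100);W=onz(d,D[:,:2],46)[:,:2];print(W.round(1).tolist())
P,uv=cloud(d)
m=(uv[:,0]>=344)&(uv[:,0]<352)&(uv[:,1]>=199)&(uv[:,1]<218);print(np.percentile(P[m,2],[20,50,80]).round(1))
E
```

```text
t 12.4 pos [ 508.  -274.7   33.6] rot [-1.7998e+02 -1.0000e-02  8.5000e+01] gap 38.1 grip 71 F [ 0.2 -0.8 -3.6]
turn units [-0. -0.  0.] shift after turn [-2.7  2.2 -1.4] before turn [-2.7  2.1 -1.4]
[[572.1, -231.1], [542.9, -228.6], [530.9, -235.9], [493.2, -255.7]]
[[543.0, -228.7], [493.3, -255.5]]
[44.4 46.6 49.7]
```

Call:
{"api": "apply_moves", "payload": {
  "steps": [
    [-1,-3.3,1.4,0,0,0,0.06],
    [-1,0,0,0,0,0,0],
    [-1,0,0,5,0,0,0],
    [-1,0,0,5,0,0,0],
    [-1,0,0,2,0,0,0],
    [-1,0,0,0,0,0,0],
    [-1,0,0,0,0,0,0],
    [-1,0,0,0,0,0,0]
  ]
}}

```text
time: 13.25
tool_pos: [509.3, -278.3, 22.0]
tcp_rot: [180.0, 0.0, 84.7]
ft_force: [0.5, -0.3, -3.6]
finger_gap: 38.0
grip_force: 71.2
```

Call:
{"api": "apply_moves", "payload": {
  "steps": [
    [-1,0,0,2,0,0,0],
    [-1,0,0,0,0,0,0],
    [-1,0,0,0,0,0,0],
    [-1,0,0,0,0,0,0],
    [-1,0,0,0,0,0,0],
    [-1,0,0,0,0,0,0],
    [-1,0,0,0,0,0,0],
    [-1,0,0,0,0,0,0]
  ]
}}

```text
time: 14.05
tool_pos: [509.4, -278.4, 20.0]
tcp_rot: [180.0, 0.0, 84.7]
ft_force: [1.2, 0.0, -1.9]
finger_gap: 38.1
grip_force: 71.3
```

```bash
python3 plan.py 509.1 -278.1 17 84.7
```

```text
t 14.1 pos [ 509.4 -278.4   20. ] rot [1.7998e+02 1.0000e-02 8.4700e+01] gap 38.1 grip 71 F [ 1.2  0.  -1.9]
turn units [ 0.  0. -0.] shift after turn [ 0.3 -0.3  3. ] before turn [ 0.3 -0.3  3. ]
```

Call:
{"api": "apply_moves", "payload": {
  "steps": [
    [-1,0,0,1,0,0,0],
    [-1,0,0,1,0,0,0],
    [-1,0,0,0,0,0,0],
    [-1,0,0,0,0,0,0],
    [-1,0,0,0,0,0,0],
    [-1,0,0,0,0,0,0],
    [-1,0,0,0,0,0,0],
    [-1,0,0,0,0,0,0]
  ]
}}

```text
time: 14.85
tool_pos: [509.4, -278.2, 19.0]
tcp_rot: [180.0, 0.0, 84.7]
ft_force: [-2.9, 3.7, 9.4]
finger_gap: 37.8
grip_force: 72.7
```

```bash
python3 plan.py 509.1 -278.1 17 84.7
```

```text
t 14.8 pos [ 509.4 -278.2   19. ] rot [179.99   0.    84.71] gap 37.8 grip 73 F [-2.9  3.7  9.4]
turn units [0. 0. 0.] shift after turn [ 0.1 -0.4  2. ] before turn [ 0.1 -0.4  2. ]
```

Contact came at TCP z=19, exactly the predicted seated height. Releasing.

Call:
{"api": "apply_moves", "payload": {
  "steps": [
    [-0.4,0,0,0,0,0,0],
    [0.2,0,0,0,0,0,0],
    [0.2,0,0,0,0,0,0],
    [0.2,0,0,0,0,0,0],
    [0.2,0,0,-10,0,0,0],
    [0.2,0,0,-30,0,0,0],
    [0.2,0,0,-40,0,0,0],
    [0.2,0,0,-40,0,0,0]
  ]
}}

```text
time: 15.65
tool_pos: [508.7, -278.0, 139.3]
tcp_rot: [-179.9, -0.0, 84.7]
ft_force: [1.2, -0.2, -0.0]
finger_gap: 51.5
grip_force: 0.0
```

Call:
{"api": "apply_moves", "payload": {
  "steps": [
    [0.3,40,0,0,0,0,0],
    [0.3,48,0,0,0,0,0],
    [0.3,48,0,0,0,0,0],
    [0.3,48,0,0,0,0,0],
    [0.3,48,0,0,0,0,0],
    [0.3,48,0,0,0,0,0],
    [0.3,48,0,0,0,0,0],
    [0.3,0,0,0,0,0,0]
  ]
}}

```text
time: 16.45
tool_pos: [539.6, 53.9, 138.8]
tcp_rot: [179.9, -0.1, 85.0]
ft_force: [0.3, -0.9, 0.9]
finger_gap: 55.3
grip_force: 0.0
```

```bash
cat > look.py <<'E'
import sys
from bench import r
from h import *
d=r.snapshot("top");np.savez(sys.argv[1],**d)
print("tray dots z30",onz(d,dots(d,(332,402,192,295),thr=90)[:,:2],30)[:,:2].round(1).tolist())
print("bars dots z18",onz(d,dots(d,(140,225,195,265))[:,:2],18)[:,:2].round(1).tolist())
g=cv2.cvtColor(d["color"],cv2.COLOR_BGR2GRAY);m=(g<95).astype(np.uint8);m[:,:225]=0;m[:,330:]=0;m[:186]=0;m[300:]=0
for c in cv2.findContours(m,0,1)[0]:
    if 400<cv2.contourArea(c)<1600:print("foot?",[np.round(q,1) for q in cv2.minAreaRect(onz(d,c.reshape(-1,2),20)[:,:2].astype(np.float32))])
E
python3 plan.py 548.1 307.7 100 90; python3 look.py top4.npz; python3 - <<'E'
from h import *
d=load("top4.npz");cv2.imwrite("pics/p4.png",cv2.resize(d["color"][150:300,130:420],None,fx=2.75,fy=2.75,interpolation=2))
E
```

```text
t 16.4 pos [539.6  53.9 138.8] rot [ 1.7995e+02 -1.2000e-01  8.5020e+01] gap 55.3 grip 0 F [ 0.3 -0.9  0.9]
turn units [ 0.01 -0.02 -1.  ] shift after turn [253.8   8.5  38.8] before turn [253.5 -13.7  39.3]
tray dots z30 [[574.3, -234.9], [544.2, -232.1], [530.4, -292.6], [526.9, -331.5], [514.4, -229.6], [507.2, -306.2], [504.5, -339.0], [482.0, -320.0], [481.7, -339.5], [455.6, -258.4], [452.0, -284.0], [452.0, -295.2], [373.1, -285.0], [369.4, -316.4]]
bars dots z18 [[555.5, 252.9], [551.4, 286.4], [545.3, 329.6], [540.7, 362.5], [479.3, 230.9], [473.2, 263.5], [466.1, 307.2], [460.3, 339.3], [459.4, 217.6], [456.3, 235.4], [453.6, 252.3], [450.5, 269.9], [447.6, 287.5], [444.8, 303.6], [442.2, 320.6], [439.6, 336.9], [438.0, 348.7]]
foot? [array([443.9, -76. ]), array([83.7, 92.4]), np.float64(89.2)]
foot? [array([462.7,  69.3]), array([350.4, 186.1]), np.float64(2.0)]
foot? [array([532.9,  82.1]), array([161.5, 218.3]), np.float64(89.3)]
```

View pics/p4.png

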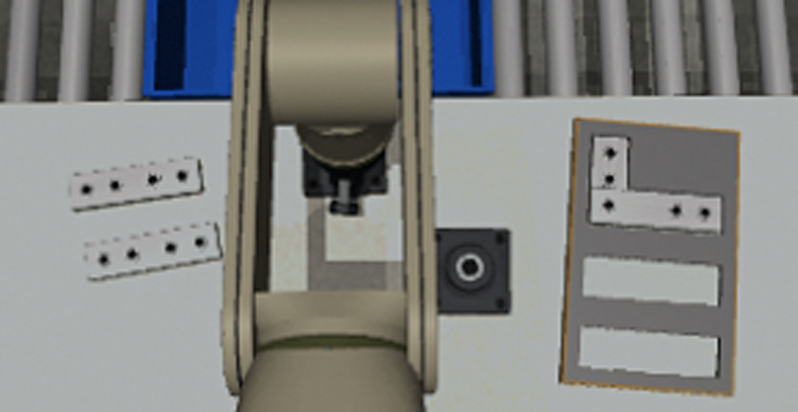

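The corner plate is seated: holes centred at (509.5,−284.3) against the pocket at (508.7,−284.0), and 0.1° off square. The bars have not moved. Bar 1 next.

Call:
{"api": "apply_moves", "payload": {
  "steps": [
    [0.4,0,0,0,0,0,-1],
    [0.4,0,0,0,0,0,-1],
    [0.4,0,0,0,0,0,-0.54],
    [0.4,40,0,0,0,0,0],
    [0.4,48,0,0,0,0,0],
    [0.4,48,0,0,0,0,0],
    [0.4,48,0,0,0,0,0],
    [0.4,40,0,20,0,0,0]
  ]
}}

```text
time: 17.3
tool_pos: [513.1, 272.4, 121.6]
tcp_rot: [179.6, -0.1, 97.3]
ft_force: [0.5, 0.7, 0.0]
finger_gap: 59.7
grip_force: 0.0
```

Call:
{"api": "apply_moves", "payload": {
  "steps": [
    [0.4,20,0,30,0,0,0],
    [0.4,0,0,20,0,0,0],
    [0.4,0,0,0,0,0,0],
    [0.4,0,0,0,0,0,0],
    [0.4,0,0,0,0,0,0],
    [0.4,0,0,0,0,0,0],
    [0.4,0,0,0,0,0,0],
    [0.4,0,0,0,0,0,0]
  ]
}}

```text
time: 18.1
tool_pos: [508.6, 290.2, 68.6]
tcp_rot: [179.9, -0.0, 97.4]
ft_force: [0.0, 0.3, -0.3]
finger_gap: 59.7
grip_force: 0.0
```

```bash
python3 plan.py 548.1 307.7 5 97.7
```

```text
t 18.1 pos [508.6 290.2  68.6] rot [ 1.7994e+02 -2.0000e-02  9.7380e+01] gap 59.7 grip 0 F [ 0.   0.3 -0.3]
turn units [ 0.01 -0.   -0.06] shift after turn [12.1 41.4 63.6] before turn [12.3 41.3 63.7]
```

Call:
{"api": "apply_moves", "payload": {
  "steps": [
    [0.4,12,41,0,0,0,-0.06],
    [0.4,0,0,0,0,0,0],
    [0.4,0,0,15,0,0,0],
    [0.4,0,0,20,0,0,0],
    [0.4,0,0,15,0,0,0],
    [0.4,0,0,8,0,0,0],
    [0.4,0,0,3,0,0,0],
    [0.4,0,0,0,0,0,0]
  ]
}}

```text
time: 18.9
tool_pos: [547.0, 307.4, 6.7]
tcp_rot: [-180.0, 0.0, 97.7]
ft_force: [-0.3, 0.7, 0.3]
finger_gap: 59.7
grip_force: 0.0
```

```bash
python3 plan.py 548.1 307.7 5 97.7
```

```text
t 18.9 pos [547.  307.4   6.7] rot [-179.98    0.     97.7 ] gap 59.7 grip 0 F [-0.3  0.7  0.3]
turn units [-0.  0.  0.] shift after turn [0.1 1.1 1.7] before turn [0.1 1.1 1.7]
```

Call:
{"api": "apply_moves", "payload": {
  "steps": [
    [0.4,0,1,1.5,0,0,0],
    [0.0,0,0,0,0,0,0],
    [-1,0,0,0,0,0,0],
    [-1,0,0,0,0,0,0],
    [-1,0,0,0,0,0,0],
    [-1,0,0,0,0,0,0],
    [-1,0,0,0,0,0,0],
    [-1,0,0,0,0,0,0]
  ]
}}

```text
time: 19.7
tool_pos: [549.0, 308.0, 6.6]
tcp_rot: [179.9, -0.0, 97.7]
ft_force: [-1.2, -0.0, 6.4]
finger_gap: 38.0
grip_force: 71.4
```

Call:
{"api": "apply_moves", "payload": {
  "steps": [
    [-1,0,0,-3,0,0,0],
    [-1,0,0,-5,0,0,0],
    [-1,0,0,-8,0,0,0],
    [-1,0,0,-15,0,0,0],
    [-1,0,0,-20,0,0,0],
    [-1,0,0,-25,0,0,0],
    [-1,0,0,-20,0,0,0],
    [-1,0,0,0,0,0,0]
  ]
}}

```text
time: 20.5
tool_pos: [551.0, 308.9, 106.7]
tcp_rot: [179.6, -0.1, 97.7]
ft_force: [0.4, 1.3, -2.5]
finger_gap: 38.1
grip_force: 70.7
```

```bash
python3 plan.py 349.7 -268.5 80 84.7
```

```text
t 20.5 pos [551.  308.9 106.7] rot [ 1.7956e+02 -1.3000e-01  9.7700e+01] gap 38.1 grip 71 F [ 0.4  1.3 -2.5]
turn units [ 0.08 -0.04  2.6 ] shift after turn [-593.5 -147.1   26.7] before turn [-545.3 -277.    23.4]
```

Call:
{"api": "apply_moves", "payload": {
  "steps": [
    [-1,0,0,0,0,0,0.87],
    [-1,0,0,0,0,0,0.87],
    [-1,0,0,0,0,0,0.86],
    [-1,-30,-7,0,0,0,0],
    [-1,-45,-11,0,0,0,0],
    [-1,-45,-11,0,0,0,0],
    [-1,-45,-11,0,0,0,0],
    [-1,-45,-11,0,0,0,0]
  ]
}}

```text
time: 21.3
tool_pos: [476.7, 101.8, 100.6]
tcp_rot: [-180.0, 0.0, 84.7]
ft_force: [0.3, -0.4, -3.4]
finger_gap: 38.0
grip_force: 71.0
```

Call:
{"api": "apply_moves", "payload": {
  "steps": [
    [-1,-45,-11,0,0,0,0],
    [-1,-45,-11,0,0,0,0],
    [-1,-45,-11,0,0,0,0],
    [-1,-45,-11,0,0,0,0],
    [-1,-45,-11,0,0,0,0],
    [-1,-45,-11,0,0,0,0],
    [-1,-45,-11,0,0,0,0],
    [-1,-45,-11,0,0,0,0]
  ]
}}

```text
time: 22.1
tool_pos: [355.9, -248.6, 101.0]
tcp_rot: [180.0, 0.0, 84.7]
ft_force: [1.4, 0.3, -2.6]
finger_gap: 38.4
grip_force: 71.0
```

Call:
{"api": "apply_moves", "payload": {
  "steps": [
    [-1,-20,-5,0,0,0,0],
    [-1,0,0,0,0,0,0],
    [-1,0,0,0,0,0,0],
    [-1,0,0,0,0,0,0],
    [-1,0,0,0,0,0,0],
    [-1,0,0,0,0,0,0],
    [-1,0,0,0,0,0,0],
    [-1,0,0,0,0,0,0]
  ]
}}

```text
time: 22.9
tool_pos: [350.5, -266.3, 101.4]
tcp_rot: [180.0, 0.0, 84.7]
ft_force: [0.1, 0.8, -2.2]
finger_gap: 37.7
grip_force: 71.0
```

```bash
python3 plan.py 349.7 -268.5 45 84.7
```

```text
t 22.9 pos [ 350.5 -266.3  101.4] rot [180.     0.    84.74] gap 37.7 grip 71 F [ 0.1  0.8 -2.2]
turn units [0.   0.   0.01] shift after turn [-2.3 -0.6 56.4] before turn [-2.3 -0.6 56.4]
```

Call:
{"api": "apply_moves", "payload": {
  "steps": [
    [-1,-2,-1,10,0,0,0],
    [-1,0,0,20,0,0,0],
    [-1,0,0,20,0,0,0],
    [-1,0,0,8,0,0,0],
    [-1,0,0,3,0,0,0],
    [-1,0,0,0,0,0,0],
    [-1,0,0,0,0,0,0],
    [-1,0,0,0,0,0,0]
  ]
}}

```text
time: 23.7
tool_pos: [349.8, -269.1, 41.3]
tcp_rot: [179.9, 0.1, 84.7]
ft_force: [-1.1, -0.5, -3.3]
finger_gap: 37.8
grip_force: 71.0
```

```bash
python3 plan.py 349.1 -268.5 19 84.7; python3 - <<'E'
from bench import r
from h import *
d=r.snapshot("top");np.savez("top5.npz",**d)
D=dots(d,(325,405,260,300),thr=90);print(D.round(1).tolist(),onz(d,D[:,:2],51)[:,:2].round(1).tolist())
cv2.imwrite("pics/p5.png",cv2.resize(d["color"][185:305,320:420],None,fx=5,fy=5,interpolation=2))
E
```

```text
t 23.7 pos [ 349.8 -269.1   41.3] rot [1.7992e+02 7.0000e-02 8.4700e+01] gap 37.8 grip 71 F [-1.1 -0.5 -3.3]
turn units [0.02 0.01 0.  ] shift after turn [ 0.5 -0.7 22.3] before turn [ 0.5 -0.7 22.3]
[[349.9, 276.0, 153.0], [341.5, 288.8, 12.0]] [[354.7, -215.1], [317.9, -188.4]]
```

View pics/p5.png

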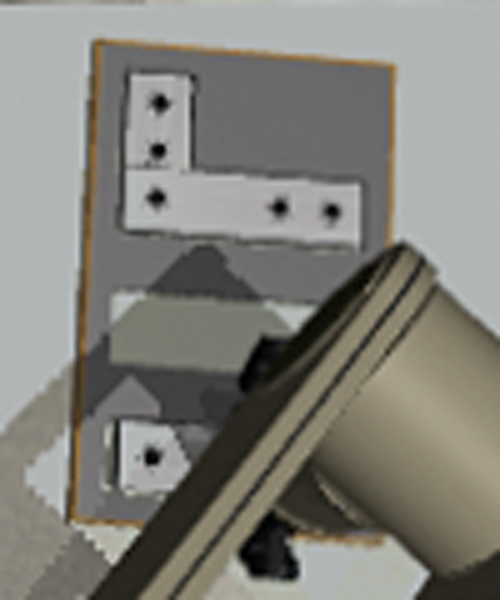

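The top view shows the bar's near-left hole at (349.9,276), which puts the bar within 1 mm of pocket_a. Seating it.

Call:
{"api": "apply_moves", "payload": {
  "steps": [
    [-1,0.6,0,0,0,0,0],
    [-1,0,0,8,0,0,0],
    [-1,0,0,6,0,0,0],
    [-1,0,0,3,0,0,0],
    [-1,0,0,1,0,0,0],
    [-1,0,0,0,0,0,0],
    [-1,0,0,0,0,0,0],
    [-1,0,0,0,0,0,0]
  ]
}}

```text
time: 24.55
tool_pos: [349.4, -268.1, 22.6]
tcp_rot: [180.0, 0.0, 84.7]
ft_force: [-0.7, -0.1, -2.8]
finger_gap: 38.0
grip_force: 71.1
```

Call:
{"api": "apply_moves", "payload": {
  "steps": [
    [-1,0,0,1,0,0,0],
    [-1,0,0,1,0,0,0],
    [-1,0,0,1,0,0,0],
    [-1,0,0,1,0,0,0],
    [-1,0,0,0,0,0,0],
    [-1,0,0,0,0,0,0],
    [-1,0,0,0,0,0,0],
    [-1,0,0,0,0,0,0]
  ]
}}

```text
time: 25.35
tool_pos: [349.2, -267.9, 18.9]
tcp_rot: [-180.0, -0.0, 84.7]
ft_force: [-3.3, 2.5, 5.3]
finger_gap: 38.1
grip_force: 75.5
```

```bash
python3 plan.py 349.1 -268.5 19 84.7
```

```text
t 25.4 pos [ 349.2 -267.9   18.9] rot [-179.99   -0.     84.7 ] gap 38.1 grip 75 F [-3.3  2.5  5.3]
turn units [-0. -0. -0.] shift after turn [-0.6 -0.1 -0.1] before turn [-0.6 -0.1 -0.1]
```

Call:
{"api": "apply_moves", "payload": {
  "steps": [
    [-0.4,0,0,0,0,0,0],
    [0.2,0,0,0,0,0,0],
    [0.2,0,0,0,0,0,0],
    [0.2,0,0,0,0,0,0],
    [0.2,0,0,-10,0,0,0],
    [0.2,0,0,-30,0,0,0],
    [0.2,0,0,-40,0,0,0],
    [0.2,0,0,-20,0,0,0]
  ]
}}

```text
time: 26.15
tool_pos: [350.4, -269.0, 122.5]
tcp_rot: [179.8, 0.2, 84.7]
ft_force: [0.1, 0.0, -0.2]
finger_gap: 51.5
grip_force: 0.0
```

Call:
{"api": "apply_moves", "payload": {
  "steps": [
    [0.4,0,0,0,0,0,-1],
    [0.4,0,0,0,0,0,-1],
    [0.4,0,0,0,0,0,-1],
    [0.4,30,12,0,0,0,0],
    [0.4,43,18,0,0,0,0],
    [0.4,43,18,0,0,0,0],
    [0.4,43,18,0,0,0,0],
    [0.4,43,18,0,0,0,0]
  ]
}}

```text
time: 26.95
tool_pos: [398.3, -53.0, 119.4]
tcp_rot: [179.9, 0.0, 99.7]
ft_force: [1.5, -0.3, -0.5]
finger_gap: 59.6
grip_force: 0.0
```

Call:
{"api": "apply_moves", "payload": {
  "steps": [
    [0.4,43,18,0,0,0,0],
    [0.4,43,18,0,0,0,0],
    [0.4,43,18,0,0,0,0],
    [0.4,43,18,0,0,0,0],
    [0.4,43,18,0,0,0,0],
    [0.4,43,18,0,0,0,0],
    [0.4,43,18,0,0,0,0],
    [0.4,20,5,0,0,0,0]
  ]
}}

```text
time: 27.75
tool_pos: [473.6, 287.7, 119.3]
tcp_rot: [179.9, -0.1, 99.8]
ft_force: [-0.7, -0.9, 0.7]
finger_gap: 59.4
grip_force: 0.0
```

Call:
{"api": "apply_moves", "payload": {
  "steps": [
    [0.4,0,0,10,0,0,0],
    [0.4,0,0,20,0,0,0],
    [0.4,0,0,20,0,0,0],
    [0.4,0,0,0,0,0,0],
    [0.4,0,0,0,0,0,0],
    [0.4,0,0,0,0,0,0],
    [0.4,0,0,0,0,0,0],
    [0.4,0,0,0,0,0,0]
  ]
}}

```text
time: 28.55
tool_pos: [473.7, 284.1, 69.5]
tcp_rot: [179.9, -0.0, 99.7]
ft_force: [0.3, -0.9, -0.4]
finger_gap: 59.5
grip_force: 0.0
```

```bash
python3 plan.py 469.8 285.2 5 99.8; python3 look.py top6.npz
```

```text
t 28.6 pos [473.7 284.1  69.5] rot [ 1.799e+02 -3.000e-02  9.969e+01] gap 59.5 grip 0 F [ 0.3 -0.9 -0.4]
turn units [ 0.02 -0.01 -0.02] shift after turn [ 1.8 -3.7 64.5] before turn [ 1.7 -3.8 64.5]
tray dots z30 [[587.1, -193.4], [574.3, -234.9], [544.2, -232.1], [531.5, -274.4], [528.1, -304.6], [528.2, -314.3], [525.3, -343.8], [525.4, -349.9], [519.7, -360.5], [514.5, -229.6], [507.3, -306.2], [504.5, -339.1], [494.4, -184.7], [482.5, -357.5], [485.5, -282.4], [485.4, -298.3], [481.9, -320.8], [452.1, -283.8], [448.5, -325.4], [377.8, -199.3], [370.2, -273.4], [366.8, -316.6], [354.1, -213.5], [351.3, -246.4], [347.4, -290.9], [344.2, -323.8], [330.8, -234.4], [322.8, -320.0]]
bars dots z18 [[503.1, 187.1], [496.1, 212.0], [479.3, 230.8], [479.1, 195.9], [466.8, 189.5], [459.5, 216.8], [456.3, 235.2], [453.7, 251.8], [440.0, 336.6]]
foot? [array([444. , -70.7]), array([91.9, 92.4]), np.float64(89.2)]
foot? [array([579.2,  67.8]), array([97.6, 93.8]), np.float64(1.9)]
```

Call:
{"api": "apply_moves", "payload": {
  "steps": [
    [0.4,2,-4,0,0,0,-0.02],
    [0.4,0,0,15,0,0,0],
    [0.4,0,0,20,0,0,0],
    [0.4,0,0,15,0,0,0],
    [0.4,0,0,10,0,0,0],
    [0.4,0,0,4,0,0,0],
    [0.4,0,0,0,0,0,0],
    [0.4,0,0,0,0,0,0]
  ]
}}

```text
time: 29.4
tool_pos: [469.2, 285.4, 4.9]
tcp_rot: [180.0, -0.0, 99.8]
ft_force: [-0.3, -0.0, 0.9]
finger_gap: 60.0
grip_force: 0.0
```

```bash
python3 plan.py 469.8 285.2 5 99.8
```

```text
t 29.4 pos [469.2 285.4   4.9] rot [ 1.7995e+02 -1.0000e-02  9.9800e+01] gap 60.0 grip 0 F [-0.3 -0.   0.9]
turn units [ 0.01 -0.   -0.  ] shift after turn [-0.3  0.5 -0.1] before turn [-0.3  0.5 -0.1]
```

Call:
{"api": "apply_moves", "payload": {
  "steps": [
    [0.0,0,0,0,0,0,0],
    [-1,0,0,0,0,0,0],
    [-1,0,0,0,0,0,0],
    [-1,0,0,0,0,0,0],
    [-1,0,0,0,0,0,0],
    [-1,0,0,0,0,0,0],
    [-1,0,0,0,0,0,0],
    [-1,0,0,0,0,0,0]
  ]
}}

```text
time: 30.2
tool_pos: [469.7, 285.6, 5.7]
tcp_rot: [179.9, -0.0, 99.8]
ft_force: [-0.4, 0.1, 6.1]
finger_gap: 38.2
grip_force: 71.5
```

Call:
{"api": "apply_moves", "payload": {
  "steps": [
    [-1,0,0,-3,0,0,0],
    [-1,0,0,-5,0,0,0],
    [-1,0,0,-8,0,0,0],
    [-1,0,0,-15,0,0,0],
    [-1,0,0,-20,0,0,0],
    [-1,0,0,-25,0,0,0],
    [-1,0,0,-25,0,0,0],
    [-1,0,0,0,0,0,0]
  ]
}}

```text
time: 31.0
tool_pos: [471.8, 286.7, 110.9]
tcp_rot: [179.5, -0.1, 99.8]
ft_force: [1.1, -0.4, -2.4]
finger_gap: 37.9
grip_force: 70.8
```

Call:
{"api": "apply_moves", "payload": {
  "steps": [
    [-1,0,0,0,0,0,1],
    [-1,0,0,0,0,0,1],
    [-1,0,0,0,0,0,1],
    [-1,-30,1,0,0,0,0],
    [-1,-46,1,0,0,0,0],
    [-1,-46,1,0,0,0,0],
    [-1,-46,1,0,0,0,0],
    [-1,-46,1,0,0,0,0]
  ]
}}

```text
time: 31.8
tool_pos: [453.4, 70.0, 104.7]
tcp_rot: [-180.0, 0.0, 84.8]
ft_force: [1.2, -1.3, -2.6]
finger_gap: 38.0
grip_force: 70.8
```

Call:
{"api": "apply_moves", "payload": {
  "steps": [
    [-1,-46,1,0,0,0,0],
    [-1,-46,1,0,0,0,0],
    [-1,-46,1,0,0,0,0],
    [-1,-46,1,0,0,0,0],
    [-1,-46,1,0,0,0,0],
    [-1,-46,1,0,0,0,0],
    [-1,-46,1,0,0,0,0],
    [-1,-26,0,0,0,0,0]
  ]
}}

```text
time: 32.6
tool_pos: [428.8, -278.7, 105.0]
tcp_rot: [-180.0, 0.0, 84.7]
ft_force: [-0.2, 0.9, -3.5]
finger_gap: 38.1
grip_force: 70.8
```

Call:
{"api": "apply_moves", "payload": {
  "steps": [
    [-1,0,0,0,0,0,0],
    [-1,0,0,10,0,0,0],
    [-1,0,0,20,0,0,0],
    [-1,0,0,20,0,0,0],
    [-1,0,0,10,0,0,0],
    [-1,0,0,0,0,0,0],
    [-1,0,0,0,0,0,0],
    [-1,0,0,0,0,0,0]
  ]
}}

```text
time: 33.4
tool_pos: [430.6, -275.8, 46.5]
tcp_rot: [179.9, 0.1, 84.8]
ft_force: [-0.1, -1.2, -2.8]
finger_gap: 38.2
grip_force: 70.8
```

```bash
python3 plan.py 429.3 -275.3 19 84.7; python3 - <<'E'
from bench import r
from h import *
d=r.snapshot("top");np.savez("top7.npz",**d)
z=r.sense()["tool_pos"][2]+11
D=dots(d,(335,405,238,275),thr=90);print(D.round(1).tolist(),onz(d,D[:,:2],z)[:,:2].round(1).tolist())
E
```

```text
t 33.4 pos [ 430.6 -275.8   46.5] rot [1.7991e+02 6.0000e-02 8.4830e+01] gap 38.2 grip 71 F [-0.1 -1.2 -2.8]
turn units [0.02 0.01 0.03] shift after turn [ 0.4 -1.3 27.5] before turn [ 0.5 -1.4 27.5]
[[351.5, 248.5, 155.0], [391.1, 273.5, 48.0], [404.1, 274.0, 20.0]] [[435.8, -222.3], [359.4, -337.7], [357.0, -377.1]]
```

Call:
{"api": "apply_moves", "payload": {
  "steps": [
    [-1,0.9,-1.3,0,0,0,0.02],
    [-1,0,0,8,0,0,0],
    [-1,0,0,8,0,0,0],
    [-1,0,0,5,0,0,0],
    [-1,0,0,2,0,0,0],
    [-1,0,0,0,0,0,0],
    [-1,0,0,0,0,0,0],
    [-1,0,0,0,0,0,0]
  ]
}}

```text
time: 34.25
tool_pos: [428.8, -274.8, 22.7]
tcp_rot: [180.0, 0.0, 84.7]
ft_force: [-0.2, 0.6, -2.9]
finger_gap: 38.2
grip_force: 70.9
```

Call:
{"api": "apply_moves", "payload": {
  "steps": [
    [-1,0,0,1,0,0,0],
    [-1,0,0,1,0,0,0],
    [-1,0,0,1,0,0,0],
    [-1,0,0,1,0,0,0],
    [-1,0,0,0,0,0,0],
    [-1,0,0,0,0,0,0],
    [-1,0,0,0,0,0,0],
    [-1,0,0,0,0,0,0]
  ]
}}

```text
time: 35.05
tool_pos: [428.6, -274.6, 18.9]
tcp_rot: [-180.0, 0.0, 84.7]
ft_force: [-3.5, 2.0, 5.3]
finger_gap: 38.2
grip_force: 75.3
```

```bash
python3 plan.py 429.3 -275.3 17.7 84.7
```

```text
t 35.0 pos [ 428.6 -274.6   18.9] rot [-180.     0.    84.7] gap 38.2 grip 75 F [-3.5  2.   5.3]
turn units [-0.  0.  0.] shift after turn [-0.6  0.8  1.2] before turn [-0.6  0.8  1.2]
```

Call:
{"api": "apply_moves", "payload": {
  "steps": [
    [-0.4,0,0,0,0,0,0],
    [0.2,0,0,0,0,0,0],
    [0.2,0,0,0,0,0,0],
    [0.2,0,0,0,0,0,0],
    [0.2,0,0,-10,0,0,0],
    [0.2,0,0,-30,0,0,0],
    [0.2,0,0,-40,0,0,0],
    [0.2,0,0,-30,0,0,0]
  ]
}}

```text
time: 35.85
tool_pos: [429.0, -275.0, 131.3]
tcp_rot: [179.9, 0.1, 84.7]
ft_force: [0.0, -0.9, 0.6]
finger_gap: 51.3
grip_force: 0.0
```

Call:
{"api": "apply_moves", "payload": {
  "steps": [
    [0.4,40,0,0,0,0,0],
    [0.4,48,0,0,0,0,0],
    [0.4,48,0,0,0,0,0],
    [0.4,48,0,0,0,0,0],
    [0.4,48,0,0,0,0,0],
    [0.4,48,0,0,0,0,0],
    [0.4,48,0,0,0,0,0],
    [0.4,0,0,0,0,0,1]
  ]
}}

```text
time: 36.65
tool_pos: [459.0, 57.5, 129.4]
tcp_rot: [179.9, -0.1, 80.0]
ft_force: [-0.5, -0.9, 0.5]
finger_gap: 59.9
grip_force: 0.0
```

Call:
{"api": "apply_moves", "payload": {
  "steps": [
    [0.4,0,0,0,0,0,1],
    [0.4,0,0,0,0,0,1],
    [0.4,0,0,0,0,0,1],
    [0.4,0,0,0,0,0,1],
    [0.4,0,0,0,0,0,1],
    [0.4,0,0,0,0,0,1],
    [0.4,0,0,0,0,0,1],
    [0.4,0,0,0,0,0,1]
  ]
}}

```text
time: 37.45
tool_pos: [459.1, 52.0, 129.2]
tcp_rot: [180.0, -0.0, 39.5]
ft_force: [0.5, -0.1, -0.2]
finger_gap: 59.9
grip_force: 0.0
```

Call:
{"api": "apply_moves", "payload": {
  "steps": [
    [0.4,0,0,0,0,0,1],
    [0.4,0,0,0,0,0,1],
    [0.4,0,0,0,0,0,1],
    [0.4,0,0,0,0,0,1],
    [0.4,0,0,0,0,0,1],
    [0.4,0,0,0,0,0,1],
    [0.4,0,0,0,0,0,1],
    [0.4,0,0,0,0,0,0]
  ]
}}

```text
time: 38.25
tool_pos: [459.0, 52.0, 129.1]
tcp_rot: [180.0, -0.0, 4.6]
ft_force: [-0.1, -0.9, 0.1]
finger_gap: 59.8
grip_force: 0.0
```

```bash
python3 plan.py 490 68 60 0; python3 look.py top8.npz; python3 - <<'E'
from h import *
from bench import r
t=load("top0.npz");hsv=cv2.cvtColor(t["color"],cv2.COLOR_BGR2HSV);b=((hsv[...,0]>100)&(hsv[...,0]<130)&(hsv[...,1]>120))
for v in(104,140,182):
    u=np.nonzero(b[v,170:325])[0]+170;print("tote row",v,onz(t,[(u.min(),v),(u.max(),v)],-12).round(0)[:,:2].tolist())
d=load("top8.npz");cv2.imwrite("pics/p8.png",cv2.resize(d["color"][150:310,130:420],None,fx=2.75,fy=2.75,interpolation=2))
E
```

```text
t 38.2 pos [459.   52.  129.1] rot [ 1.80e+02 -5.00e-02  4.62e+00] gap 59.8 grip 0 F [-0.1 -0.9  0.1]
turn units [ 0.   -0.01  0.92] shift after turn [ 31.  -16.   69.1] before turn [ 32.1 -13.4  69.1]
tray dots z30 [[602.8, -194.3], [574.3, -234.9], [544.2, -232.1], [530.4, -292.4], [526.9, -331.1], [514.4, -229.6], [507.3, -306.2], [504.5, -339.1], [482.0, -320.2], [481.6, -339.3], [456.3, -226.1], [452.8, -265.9], [451.5, -283.8], [450.3, -294.3], [449.3, -302.3], [447.2, -326.0], [445.8, -338.5], [434.2, -220.6], [430.8, -253.5], [426.3, -297.7], [423.3, -330.5], [412.9, -206.6], [405.4, -284.3], [377.7, -199.3], [374.0, -235.7], [370.3, -273.5], [366.9, -316.2], [354.1, -213.5], [351.3, -246.4], [347.4, -290.9], [344.2, -323.8], [330.7, -234.2], [330.3, -246.6], [326.6, -284.4], [322.6, -320.5]]
tote row 104 [[946.0, 305.0], [940.0, -107.0]]
tote row 140 [[813.0, 306.0], [808.0, -106.0]]
tote row 182 [[667.0, 307.0], [662.0, -108.0]]Traceback (most recent call last):
  File "look.py", line 6, in <module>
    print("bars dots z18",onz(d,dots(d,(140,225,195,265))[:,:2],18)[:,:2].round(1).tolist())
                                ~~~~~~~~~~~~~~~~~~~~~~~~~^^^^^^
IndexError: too many indices for array: array is 1-dimensional, but 2 were indexed
```

View pics/p8.png

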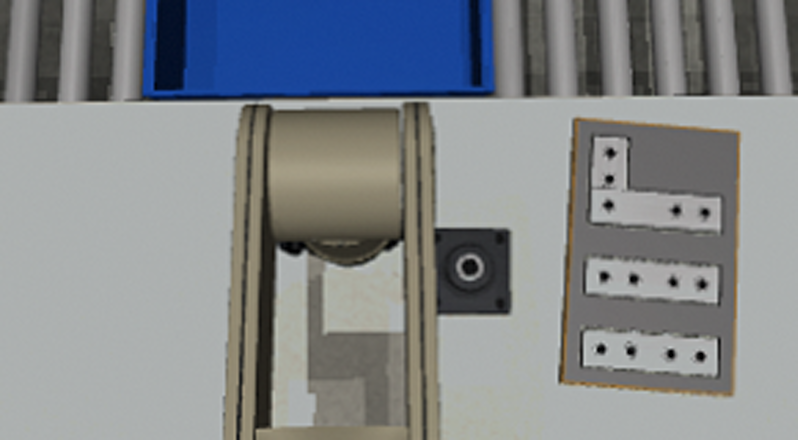

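All three parts are seated; bar 2's centre is (428.8,−275.6) against its pocket at (429.5,−275.9). The arm hides foot 1 from above, so I'm checking both feet in the scene view before pushing.

```bash
cat > feet.py <<'E'
from bench import r
from h import *
import sys
s=r.snapshot("scene");np.savez("sc.npz",**s)
def feet(s):
    g=cv2.cvtColor(s["color"],cv2.COLOR_BGR2GRAY);m=(g<75).astype(np.uint8)
    n,l,st,c=cv2.connectedComponentsWithStats(m)
    for i in range(1,n):
        p=onz(s,c[i],25)[0]
        if 120<st[i,4]<900 and 300<p[0]<800 and -150<p[1]<400: print("scene blob",st[i,:5].tolist(),p[:2].round(0))
feet(load("scene0.npz"));print("--");feet(s)
E
python3 feet.py
```

```text
scene blob [252, 161, 26, 16, 253] [471. -64.]
scene blob [279, 183, 26, 18, 295] [608.  70.]
--
scene blob [252, 161, 26, 16, 299] [471. -63.]
scene blob [279, 183, 27, 18, 332] [604.  72.]
```

Call:
{"api": "apply_moves", "payload": {
  "steps": [
    [0.4,0,0,0,0,0,0.92],
    [0.4,28,-16,20,0,0,0],
    [0.4,0,0,40,0,0,0],
    [0.4,0,0,40,0,0,0],
    [0.4,0,0,20,0,0,0],
    [0.4,0,0,5,0,0,0],
    [0.4,0,0,0,0,0,0],
    [0.4,0,0,0,0,0,0]
  ]
}}

```text
time: 39.15
tool_pos: [488.2, 68.1, 5.0]
tcp_rot: [-180.0, -0.1, 0.1]
ft_force: [-0.3, 0.1, 1.0]
finger_gap: 59.4
grip_force: 0.0
```

Call:
{"api": "apply_moves", "payload": {
  "steps": [
    [0.4,5,0,0,0,0,0],
    [0.4,10,0,0,0,0,0],
    [0.4,10,0,0,0,0,0],
    [0.4,10,0,0,0,0,0],
    [0.4,10,0,0,0,0,0],
    [0.4,10,0,0,0,0,0],
    [0.4,10,0,0,0,0,0],
    [0.4,5,0,0,0,0,0]
  ]
}}

```text
time: 39.95
tool_pos: [553.3, 68.4, 2.1]
tcp_rot: [180.0, 0.6, 0.1]
ft_force: [-25.0, -0.6, 18.7]
finger_gap: 59.8
grip_force: 12.8
```

```bash
python3 plan.py 660 68 4 0;python3 feet.py
```

```text
t 40.0 pos [553.3  68.4   2.1] rot [1.8e+02 5.7e-01 1.2e-01] gap 59.8 grip 13 F [-25.   -0.6  18.7]
turn units [0.   0.11 0.02] shift after turn [106.7   0.4  -1.9] before turn [106.7   0.6  -3. ]
scene blob [252, 161, 26, 16, 253] [471. -64.]
scene blob [279, 183, 26, 18, 295] [608.  70.]
--
```

Call:
{"api": "apply_moves", "payload": {
  "steps": [
    [0.4,0,0,-5,0,0,0],
    [0.4,0,0,0,0,0,0],
    [0.4,5,0,0,0,0,0],
    [0.4,5,0,0,0,0,0],
    [0.4,5,0,0,0,0,0],
    [0.4,0,0,0,0,0,0],
    [0.4,0,0,0,0,0,0],
    [0.4,0,0,0,0,0,0]
  ]
}}

```text
time: 40.8
tool_pos: [568.6, 68.3, 6.6]
tcp_rot: [180.0, 0.5, 0.1]
ft_force: [-13.5, 0.8, 4.5]
finger_gap: 59.8
grip_force: 6.5
```

```bash
python3 plan.py 660 68 4 0;python3 - <<'E'
from bench import r
from h import *
s=r.snapshot("scene");cv2.imwrite("pics/f1.png",cv2.resize(s["color"][120:240,220:360],None,fx=4.5,fy=4.5,interpolation=2))
E
```

```text
t 40.8 pos [568.6  68.3   6.6] rot [1.8e+02 4.7e-01 1.1e-01] gap 59.8 grip 7 F [-13.5   0.8   4.5]
turn units [0.   0.09 0.02] shift after turn [91.4  0.3  2.6] before turn [91.4  0.5  1.9]
```

View pics/f1.png

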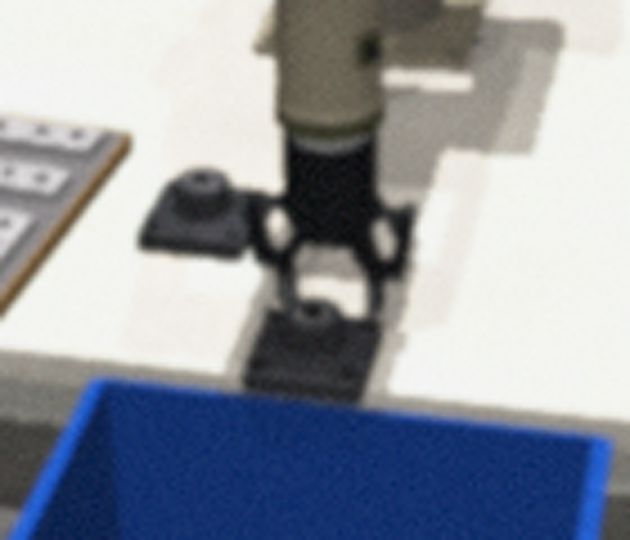

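Foot 1 sits square at the edge, flange at about (310,355) in the crop. Pushing it over.

Call:
{"api": "apply_moves", "payload": {
  "steps": [
    [0.4,5,0,0,0,0,0],
    [0.4,10,0,0,0,0,0],
    [0.4,12,0,0,0,0,0],
    [0.4,14,0,0,0,0,0],
    [0.4,14,0,0,0,0,0],
    [0.4,14,0,0,0,0,0],
    [0.4,14,0,0,0,0,0],
    [0.4,10,0,0,0,0,0]
  ]
}}

```text
time: 41.65
tool_pos: [666.4, 68.3, 8.3]
tcp_rot: [-180.0, -0.0, 0.1]
ft_force: [0.9, 0.2, 0.6]
finger_gap: 59.6
grip_force: 0.0
```

```bash
python3 plan.py 490 68 130 0; python3 - <<'E'
from bench import r
from h import *
s=r.snapshot("scene");cv2.imwrite("pics/f2.png",cv2.resize(s["color"][120:300,210:370],None,fx=3.3,fy=3.3,interpolation=2))
E
```

```text
t 41.6 pos [666.4  68.3   8.3] rot [-1.8e+02 -4.0e-02  9.0e-02] gap 59.6 grip 0 F [0.9 0.2 0.6]
turn units [-0.   -0.01  0.02] shift after turn [-176.4    0.3 -121.7] before turn [-176.3    0.  -121.9]
```

View pics/f2.png

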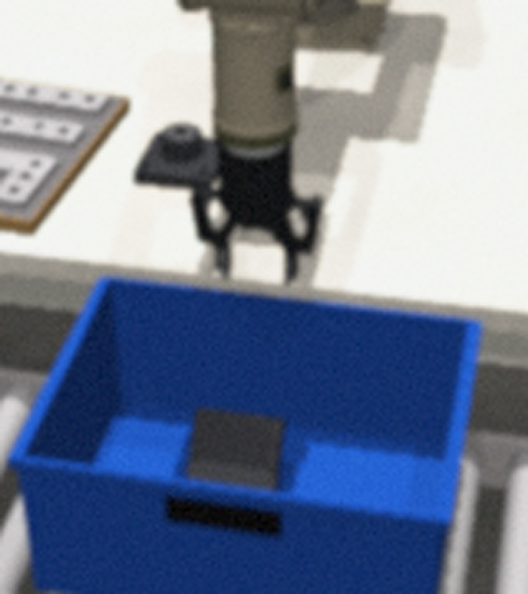

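Foot 1 is in the tote, at about (235,445) in the crop. I'm backing off and re-measuring foot 2.

Call:
{"api": "apply_moves", "payload": {
  "steps": [
    [0.8,-10,0,-30,0,0,0],
    [0.8,-10,0,-45,0,0,0],
    [0.8,-10,0,-45,0,0,0],
    [0.8,-45,-10,0,0,0,0],
    [0.8,-45,-10,0,0,0,0],
    [0.8,-45,-10,0,0,0,0],
    [0.8,-30,-10,0,0,0,0],
    [0.8,0,0,0,0,0,0]
  ]
}}

```text
time: 42.5
tool_pos: [466.3, 109.0, 127.5]
tcp_rot: [-180.0, 0.2, 0.2]
ft_force: [0.6, 0.0, -0.6]
finger_gap: 77.0
grip_force: 0.0
```

```bash
python3 - <<'E'
from bench import r
from h import *
from plan import plan
d=r.snapshot("top");np.savez("top9.npz",**d)
g=cv2.cvtColor(d["color"],cv2.COLOR_BGR2GRAY);m=(g<95).astype(np.uint8);q=np.zeros_like(m);q[222:275,278:330]=m[222:275,278:330]
c=max(cv2.findContours(q,0,1)[0],key=cv2.contourArea);print([np.round(v,1) for v in cv2.minAreaRect(onz(d,c.reshape(-1,2),20)[:,:2].astype(np.float32))])
f=np.float32(cv2.resize(g[238:258,290:312],None,fx=8,fy=8,interpolation=2))
ys,xs=np.nonzero(f>120);
if len(xs): print("boss ring z50",onz(d,[((xs.mean()+.5)/8-.5+290,(ys.mean()+.5)/8-.5+238)],50).round(1))
plan(444,-69.5,70,0)
E
```

```text
[array([444. , -69.2]), array([94.9, 92.4]), np.float64(89.2)]
boss ring z50 [[443.9 -70.2  50. ]]
t 42.5 pos [468.5 108.6 128.3] rot [-180.     -0.      0.18] gap 76.8 grip 0 F [-0.4 -0.  -1.4]
turn units [-0.   -0.    0.04] shift after turn [-24.5 178.1  58.3] before turn [-25.1 178.   58.3]
```

Call:
{"api": "apply_moves", "payload": {
  "steps": [
    [0.9,-6,40,0,0,0,0.04],
    [0.9,-6,46,0,0,0,0],
    [0.9,-6,46,0,0,0,0],
    [0.9,-6,46,0,0,0,0],
    [0.9,0,0,20,0,0,0],
    [0.9,0,0,20,0,0,0],
    [0.9,0,0,0,0,0,0],
    [0.9,0,0,0,0,0,0]
  ]
}}

```text
time: 43.35
tool_pos: [445.9, -70.3, 88.6]
tcp_rot: [-180.0, 0.0, -0.1]
ft_force: [-0.9, 1.0, 0.7]
finger_gap: 81.3
grip_force: 0.0
```

```bash
python3 plan.py 444 -70 23 0
```

```text
t 43.4 pos [445.9 -70.3  88.6] rot [-1.7999e+02  4.0000e-02 -1.1000e-01] gap 81.3 grip 0 F [-0.9  1.   0.7]
turn units [-0.    0.01 -0.02] shift after turn [-1.9 -0.3 65.6] before turn [-1.9 -0.3 65.6]
```

Call:
{"api": "apply_moves", "payload": {
  "steps": [
    [0.9,-2,0,15,0,0,0],
    [0.9,0,0,20,0,0,0],
    [0.9,0,0,15,0,0,0],
    [0.9,0,0,10,0,0,0],
    [0.9,0,0,3,0,0,0],
    [0.9,0,0,0,0,0,0],
    [0.9,0,0,0,0,0,0],
    [0.9,0,0,0,0,0,0]
  ]
}}

```text
time: 44.15
tool_pos: [444.4, -70.1, 26.3]
tcp_rot: [180.0, -0.1, -0.1]
ft_force: [0.1, 0.4, 0.1]
finger_gap: 81.3
grip_force: 0.0
```

Call:
{"api": "apply_moves", "payload": {
  "steps": [
    [0.3,0,0,0,0,0,0],
    [-0.2,0,0,0,0,0,0],
    [-0.2,0,0,0,0,0,0],
    [-0.2,0,0,0,0,0,0],
    [-0.2,0,0,0,0,0,0],
    [-0.2,0,0,0,0,0,0],
    [-0.2,0,0,0,0,0,0],
    [-0.2,0,0,0,0,0,0]
  ],
  "squeeze": 40
}}

```text
time: 44.95
tool_pos: [443.9, -70.9, 26.2]
tcp_rot: [179.9, -0.0, -0.1]
ft_force: [-4.8, -2.7, 6.3]
finger_gap: 48.8
grip_force: 41.6
```

```bash
python3 plan.py 590 -15 24 0
```

```text
t 45.0 pos [443.9 -70.9  26.2] rot [ 1.799e+02 -4.000e-02 -1.000e-01] gap 48.8 grip 42 F [-4.8 -2.7  6.3]
turn units [ 0.02 -0.01 -0.02] shift after turn [146.1 -55.9   2.2] before turn [146.  -56.2   2.2]
```

Boss gripped (gap 48.8 mm, foot pressed down at 6 N). Sliding it along the bench with a slight downward bias.

Call:
{"api": "apply_moves", "payload": {
  "steps": [
    [-0.2,2,-2,0,0,0,0],
    [-0.2,6,-6,0,0,0,0],
    [-0.2,10,-10,0,0,0,0],
    [-0.2,10,-10,0,0,0,0],
    [-0.2,10,-10,0,0,0,0],
    [-0.2,10,-10,0,0,0,0],
    [-0.2,10,-8,0,0,0,0],
    [-0.2,6,-3,0,0,0,0]
  ]
}}

```text
time: 45.75
tool_pos: [505.2, -13.2, 26.1]
tcp_rot: [179.8, 0.4, -0.1]
ft_force: [-30.5, -16.0, 33.4]
finger_gap: 48.5
grip_force: 44.4
```

```bash
python3 plan.py 590 -15 26 0
```

```text
t 45.8 pos [505.2 -13.2  26.1] rot [ 1.7976e+02  4.0000e-01 -8.0000e-02] gap 48.5 grip 44 F [-30.5 -16.   33.4]
turn units [ 0.05  0.08 -0.02] shift after turn [84.8  1.8  0.1] before turn [84.8  1.7 -0.5]
```

Call:
{"api": "apply_moves", "payload": {
  "steps": [
    [-0.2,0,0,-1.5,0,0,0],
    [-0.2,4,0,0,0,0,0],
    [-0.2,8,0,0,0,0,0],
    [-0.2,8,0,0,0,0,0],
    [-0.2,8,0,0,0,0,0],
    [-0.2,8,0,0,0,0,0],
    [-0.2,8,0,0,0,0,0],
    [-0.2,0,0,0,0,0,0]
  ]
}}

```text
time: 46.55
tool_pos: [549.5, -11.1, 26.2]
tcp_rot: [-180.0, 0.3, -0.1]
ft_force: [-10.4, 1.2, 6.6]
finger_gap: 48.8
grip_force: 45.2
```

```bash
python3 plan.py 590 -15 26 0
```

```text
t 46.5 pos [549.5 -11.1  26.2] rot [-1.8e+02  3.2e-01 -1.0e-01] gap 48.8 grip 45 F [-10.4   1.2   6.6]
turn units [-0.    0.06 -0.02] shift after turn [40.5  3.9  0.2] before turn [40.5  3.8 -0. ]
```

Call:
{"api": "apply_moves", "payload": {
  "steps": [
    [0.9,0,0,0,0,0,0],
    [0.9,0,0,0,0,0,0],
    [0.9,0,0,0,0,0,0],
    [0.9,0,0,0,0,0,0],
    [0.9,0,0,0,0,0,0],
    [0.9,0,0,-20,0,0,0],
    [0.9,0,0,-30,0,0,0],
    [0.4,0,0,-15,0,0,0]
  ]
}}

```text
time: 47.35
tool_pos: [553.0, -11.3, 94.3]
tcp_rot: [180.0, -0.2, -0.1]
ft_force: [0.6, -0.2, -0.0]
finger_gap: 68.9
grip_force: 0.0
```

Call:
{"api": "apply_moves", "payload": {
  "steps": [
    [0.4,-42,0,0,0,0,0],
    [0.4,-48,0,0,0,0,0],
    [0.4,0,0,0,0,0,0],
    [0.4,0,0,20,0,0,0],
    [0.4,0,0,30,0,0,0],
    [0.4,0,0,25,0,0,0],
    [0.4,0,0,5,0,0,0],
    [0.4,0,0,0,0,0,0]
  ]
}}

```text
time: 48.15
tool_pos: [461.0, -10.9, 11.2]
tcp_rot: [-180.0, 0.1, -0.1]
ft_force: [0.1, -0.4, 0.7]
finger_gap: 59.9
grip_force: 0.0
```

```bash
python3 plan.py 590 -12 9 0; python3 - <<'E'
from bench import r
from h import *
s=r.snapshot("scene");cv2.imwrite("pics/f3.png",cv2.resize(s["color"][120:300,210:370],None,fx=3.3,fy=3.3,interpolation=2))
E
```

```text
t 48.1 pos [461.  -10.9  11.2] rot [-1.7998e+02  1.1000e-01 -1.0000e-01] gap 59.9 grip 0 F [ 0.1 -0.4  0.7]
turn units [-0.    0.02 -0.02] shift after turn [129.    1.1   2.2] before turn [129.    0.9   2. ]
```

View pics/f3.png

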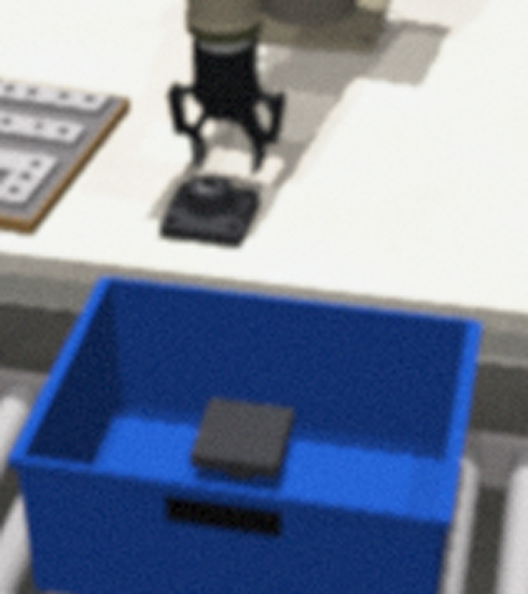

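Foot 2 stands square at about (210,210) in the crop with the fingers behind it. Pushing.

Call:
{"api": "apply_moves", "payload": {
  "steps": [
    [0.4,0,0,4,0,0,0],
    [0.4,10,0,0,0,0,0],
    [0.4,15,0,0,0,0,0],
    [0.4,10,0,0,0,0,0],
    [0.4,10,0,-1,0,0,0],
    [0.4,10,0,-1,0,0,0],
    [0.4,10,0,0,0,0,0],
    [0.4,10,0,0,0,0,0]
  ]
}}

```text
time: 49.0
tool_pos: [533.7, -10.8, 8.4]
tcp_rot: [-180.0, 0.5, -0.1]
ft_force: [-15.4, 0.6, 5.7]
finger_gap: 59.9
grip_force: 7.5
```

```bash
python3 plan.py 570 -12 8 0
```

```text
t 49.0 pos [533.7 -10.8   8.4] rot [-1.7997e+02  4.6000e-01 -9.0000e-02] gap 59.9 grip 8 F [-15.4   0.6   5.7]
turn units [-0.01  0.09 -0.02] shift after turn [36.3  1.2  0.4] before turn [36.3  1.1  0.1]
```

Call:
{"api": "apply_moves", "payload": {
  "steps": [
    [0.4,8,0,0,0,0,0],
    [0.4,8,0,0,0,0,0],
    [0.4,8,0,0,0,0,0],
    [0.4,8,0,0,0,0,0],
    [0.4,5,0,0,0,0,0],
    [0.4,8,0,0,0,0,0],
    [0.4,12,0,0,0,0,0],
    [0.4,14,0,0,0,0,0]
  ]
}}

```text
time: 49.8
tool_pos: [604.1, -11.0, 8.8]
tcp_rot: [-180.0, 0.5, -0.1]
ft_force: [-23.0, -0.5, 18.3]
finger_gap: 59.9
grip_force: 11.8
```

Call:
{"api": "apply_moves", "payload": {
  "steps": [
    [0.4,14,0,0,0,0,0],
    [0.4,14,0,0,0,0,0],
    [0.4,14,0,0,0,0,0],
    [0.4,14,0,0,0,0,0],
    [0.4,8,0,0,0,0,0],
    [0.4,0,0,0,0,0,0],
    [0.4,0,0,0,0,0,0],
    [0.4,0,0,0,0,0,0]
  ]
}}

```text
time: 50.6
tool_pos: [671.1, -11.3, 9.6]
tcp_rot: [-180.0, 0.0, -0.1]
ft_force: [-0.1, 0.4, 0.2]
finger_gap: 59.8
grip_force: 0.0
```

Call:
{"api": "apply_moves", "payload": {
  "steps": [
    [0.4,0,0,-30,0,0,0],
    [0.4,0,0,-45,0,0,0],
    [0.4,0,0,-45,0,0,0],
    [0.4,-45,0,-10,0,0,0],
    [0.4,-48,0,0,0,0,0],
    [0.4,-48,0,0,0,0,0],
    [0.4,-20,0,0,0,0,0],
    [0.4,0,0,0,0,0,0]
  ]
}}

```text
time: 51.4
tool_pos: [507.5, -10.8, 139.3]
tcp_rot: [-180.0, 0.1, -0.1]
ft_force: [0.7, -0.1, -0.1]
finger_gap: 59.4
grip_force: 0.0
```

```bash
python3 plan.py 470 68 130 0; python3 - <<'E'
from bench import r
from h import *
im=np.zeros((520,800,3),np.uint8)
s=r.snapshot("scene");a=cv2.resize(s["color"][120:310,200:370],None,fx=2.2,fy=2.2,interpolation=2);im[:a.shape[0],:a.shape[1]]=a
d=r.snapshot("top");np.savez("top10.npz",**d);a=cv2.resize(d["color"][85:300,130:410],None,fx=1.5,fy=1.5,interpolation=2);im[:a.shape[0],376:376+a.shape[1]]=a
cv2.imwrite("pics/f4.png",im)
# holes of seated parts: before/after; obstacles: image change since start
D=onz(d,dots(d,(332,402,192,295),thr=90)[:,:2],30)[:,:2]
for q in((514.4,-229.6),(504.5,-339.1),(434.2,-220.6),(423.3,-330.5),(354.1,-213.5),(344.2,-323.8)): print((D[np.argmin(np.hypot(*(D-q).T))]-q).round(1),end=" ")
t=load("top0.npz")
for n,(x0,x1,y0,y1) in dict(carton=(50,130,205,262),roll=(438,500,170,220),disp=(428,495,218,256)).items(): print(n,cv2.absdiff(t["color"][y0:y1,x0:x1],d["color"][y0:y1,x0:x1]).mean().round(2),end=" ")
E
```

```text
t 51.4 pos [507.5 -10.8 139.3] rot [-1.7999e+02  9.0000e-02 -1.1000e-01] gap 59.4 grip 0 F [ 0.7 -0.1 -0.1]
turn units [-0.    0.02 -0.02] shift after turn [-37.5 -78.8   9.3] before turn [-37.6 -78.8   9.4]
[ 0. -0.] [-0.  0.] [-0. -0.] [-0.  0.] [ 0. -0.] [0. 0.] carton 1.92 roll 1.59 disp 1.77
```

View pics/f4.png

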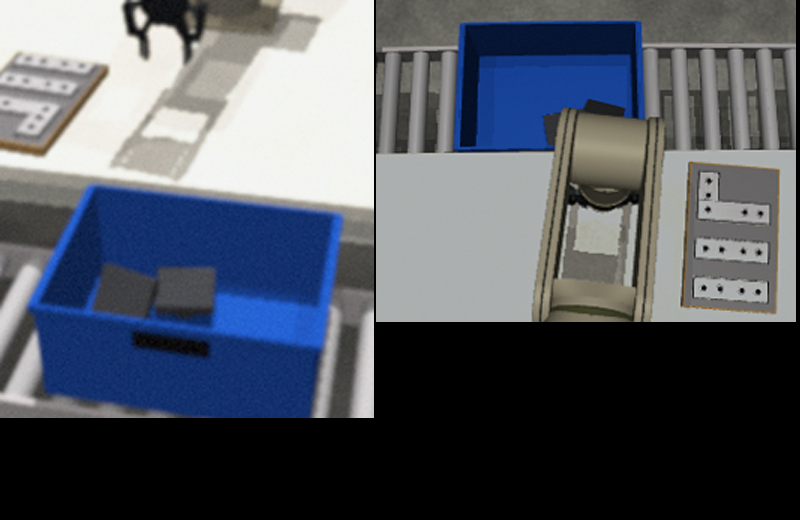

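Both feet lie in the tote, at about (125,290) and (185,290) in the left panel. The seated parts and the three bystanders are unchanged and the gripper is clear, so I'm handing in.

```bash
python3 -c "
from bench import r
print(r.hand_in())"
```

```text
the job is handed in; nothing more can be done
None
```

The job is handed in, with no verdict shown: by the last camera check all three parts are seated within about 1 mm, both feet present are in the tote, and the dispenser, roll and carton haven't moved (about 51 s used).

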